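# Lower a beaker into the bath on a ratchet lift

### The arm

A 6-joint arm with a two-finger parallel gripper is mounted at the origin on the work surface. World frame = base frame: x ahead of the robot, y to its left, z up, the work surface at z = 0. Lengths are in m, angles in rad, forces in N, time in s.
With the tool pointing down it reaches from about 0.225 to 0.875 m from the base axis. Payload 3.4 kg.
Tool frame: the origin (TCP) lies at the very end of the fingers, on their centre line; the grasp point (between the pads) lies 19 mm behind it; z points along the fingers, y is the direction in which the jaws open and shut (so a half turn about z gives the same grasp; the last joint's range is limited). The gripper opens to 85 mm and grips with 20 to 120 N. Pads are 22 mm wide; open, the fingers measure 114 mm over their backs; the gripper's body (76 mm by 85 mm) begins 54 mm behind the grasp point. The pads swing forward as they close: fully open they stand 13 mm farther back than shut.
Start: joints at [-1.292, 0.276, 1.505, -0, 1.361, -0.121], TCP at [0.224, -0.53, 0.231] pointing down, gripper open.
Joint ranges: [-2.89, 2.89], [-0.75, 2.08], [0.22, 2.7], [-1.18, 4.32], [0.11, 2.71], [-2.7, 2.7]. Speed limits (rad/s): [2.57, 2.57, 3.14, 3.14, 3.14, 3.14].

### API

Orientations are given as a unit quaternion [w, x, y, z].
In Python, from rig import get_state, get_image, calibration, sign_off gives the robot as it stands. The module is installed in compiled form; this text tells all that it offers.
- The arm moves only by the tool drive_tool, never from a script. Its argument "targets" is one flat list of numbers, 7 for each row, row after row: the turn, a rotation vector about the tool's x, y, z in degrees, then the shift along the tool's x, y, z in mm, then the opening, from 0 (shut) to 1 (fully open). In form: [wx, wy, wz, tx, ty, tz, fingers, wx, wy, wz, tx, ty, tz, fingers, ...]. A call has 1 to 12 rows; each row shifts and turns the commanded pose from where the row before left it, along the tool's axes as they then stand; what a row does not reach is not made up. A row lasts 1/8 s, in which the tool goes at most 62.5 mm and 10.7 degrees, less where a joint would pass 70% of its speed; a pose out of reach is approached as far as the arm can. A call is refused whole if a number of a shift passes 62.5 or a number of a turn 10.7, either way. A call with a gripper value outside its range is refused whole. The fingers move at their own pace and stop on an object; "grip_force" is the grip in N (left out, the last holds). Time passes only in rows, so rows that do not move let the fingers close. It gives the time, the measured TCP pose, the force and the opening at its end, in the units of the state.
- get_state(): the state, without advancing time (a new reading comes with each control period).
- get_image(name): name is "scene" or "top"; returns the picture (420x560x3 uint8, red, green, blue); there is no depth.
- calibration(name): a dict with "mtx" (3x3 intrinsics, pixels), "world_to_cam" (4x4, takes a point from world to camera coordinates). Camera axes: x right, y down, z forward; pixel columns grow to the right and rows downward; lengths in m; the calibration is good to about 2 mm. A picture is of the moment at which its call begins. calibration takes no time and is no camera call.
- sign_off(): hands the job in, once; it reports no verdict.
The state is a dict: "clock": time; "qpos": joint angles; "qd": joint speeds; "effort": joint torques, N m; "position": TCP position; "ee_rot": TCP orientation; "contact_force": force on the tool from outside, world axes, zero at the start; "moment": the same for the moment, N m; "width": finger opening in m.
Only numpy, scipy, OpenCV 4.12 (cv2) and the standard library are available. Lean on these libraries where they do the work, as an engineer would, in place of code of your own. Each camera call takes 0.05 s, during which the arm holds its last target.

### The job

Stand the small glass beaker upright and gently in the middle of the lift's raised platform. Then flick the sprung pawl off the ratchet wheel, ease the crank slowly back until the beaker has sunk into the steel bath with its rim level with the bath's rim, and flick the pawl back against the wheel so that the lift is locked. Do not let the platform run down, and leave the other glassware, jars and bowl where they are.

Things in the scene. Friction and masses are not known exactly. Their poses are not given: they have to be found in the camera images.
- beaker_center (a point): small glass beaker: plain straight open cylinder, 60 mm outside diameter, 80 mm tall, 3 mm walls, 0.1 to 0.2 kg, loose, at one of three places on the bench (left near, left far, right), shared by lot with the wide beaker and the flask. The point is its centre, 40 mm above its foot and below its rim; z along its axis. Grip it across its outside from above.
- lift: the lift, one fixed machine: bath, columns and winder. Origin on the bench; x away from the robot, y to the left (from winder to bath), z up; 0.58 to 0.66 m from the robot, turned up to 0.2 rad. All axes below are the lift's. Two upright columns with a head (top 301 mm above the bench) stand 135 mm behind (+x of) the bath's centre.
- platform_top (a point): platform: flat aluminium plate 90 x 90 mm; the point is the centre of its top face, 105 to 150 mm above the bench at the start. Moves only up and down. It hangs on a 26 mm wide strap, 66 mm behind (+x of) the point, that rises 121 mm over the plate; from its top an arm runs back to the columns. The other three sides and the space above are free.
- bath_rim (a point): bath: fixed, empty, open steel box under the platform, 165 mm along x, 150 mm along y, 110 mm tall, 5 mm walls. The point is the centre of its mouth, at the height of its rim (110 mm above the bench).
- drum_axis (a point): winder, right of the bath: grey housing, 215 mm along x, 165 mm along y, 62 mm tall, its middle 37 mm towards the robot and 5 mm right of the drum; on it an upright drum with a steel ratchet wheel (92 mm across, 14 teeth, 75 to 87 mm up) and a crank above that. The point lies on the drum's upright axis, 130 mm above the bench, 220 mm to the right (-y) of the bath's centre.
- drum (a joint): angle of drum, wheel and crank, rad; grows counterclockwise seen from above and lowers the platform 30 mm per rad. Crank direction = value - 1.70, counterclockwise from the lift's x. Stops -0.1 and 4.6; starts 0 to 1.5. Pawl on: it catches within one tooth (0.45 rad). Pawl off: turns both ways, a brake holds it where left; 3 to 6 N at the handle lowers. Keep below 2.5 rad/s.
- crank_handle (a point): upright black crank handle: round sleeve, 18 to 20 mm across, 56 mm tall (102 to 158 mm above the bench), spinning freely on its pin, 55 mm from the drum's axis. The point is on its axis, 132 mm above the bench. Take it from above and lead it round the drum's axis; nothing stands above it.
- pawl_pin (a point): upright steel finger pin of the pawl: round, 12 mm across, free for its upper 55 mm, top 148 mm above the bench. The point is on its axis, 20 mm below its top. Push it to the right (-y of the lift) to flick the pawl off the wheel, to the left (+y) to put it back on.
- pawl_pivot (a point): upright pivot of the pawl, 128 mm above the bench. The pin swings about it at 55 mm radius: straight towards the robot (-x of the lift) from the pivot at joint pawl = 0, turned counterclockwise by joint pawl otherwise.
- pawl (a joint): angle of the pawl, rad: 0 to 0.13 it lies on the wheel (0 deep in a tooth, 0.12 on a tooth's point), 0.55 fully off, at its stop. An over-centre spring throws it to the side of 0.25 it is on, where it stays; 2 to 3 N at the pin pushes it over, up to 6 N if the crank was leaned on against it (then turn the crank back a little). Starts on the wheel.
- beaker: the small beaker itself: as beaker_center, but the point is the centre of its foot.
- platform: the platform itself, with strap and arm; the same point as platform_top.
- big_beaker_center (a point): bystander: wide glass beaker, 84 mm across and 115 mm tall; the point is its centre, half-way up. Leave alone.
- flask_center (a point): bystander: conical glass flask with a closed narrow neck, 80 mm across the foot, 122 mm tall; the point is its centre, half-way up. Leave alone.
- black_cap_jar_center (a point): bystander: white plastic reagent jar with black screw cap, 68 mm across, 105 mm tall; the point is its centre. Leave alone.
- white_cap_jar_center (a point): bystander: white plastic reagent jar with white cap, 64 mm across, 120 mm tall; the point is its centre. Leave alone.
- amber_bottle_center (a point): bystander: amber glass bottle with narrow neck and black cap, 52 mm across, 110 mm tall; the point is its centre. Leave alone.
- mortar_center (a point): bystander: white porcelain bowl, 90 mm across the rim, 50 mm tall; the point is its centre, half-way up. Leave alone.
Not all that is in view belongs to the job. Leave any blue look-alike of the beaker alone.

How it is judged:
On the way, in this order (a step that is already met when the one before it is completed fails the run):
1. the beaker stands upright, let go, in the middle of the raised platform (horizontal distance between beaker_center and platform_top below 0.018 m and z of beaker_center in the frame of platform_top between 0.034 and 0.046 m and angle between beaker_center's own z axis and vertical below 0.12 rad and contact force between the fingers and beaker below 0.1 N and value of joint pawl below 0.2 rad), for 0.2 s.
2. the pawl is flicked off the ratchet wheel and stays off, the beaker still up on the platform (value of joint pawl above 0.4 rad and horizontal distance between beaker_center and platform_top below 0.018 m and z of beaker_center in the frame of platform_top between 0.034 and 0.046 m and angle between beaker_center's own z axis and vertical below 0.12 rad and z of beaker_center in the frame of bath_rim above -0.01 m), for 0.2 s.
3. the platform is eased down with the beaker until its rim is level with the bath's rim (z of beaker_center in the frame of bath_rim between -0.048 and -0.032 m and horizontal distance between beaker_center and platform_top below 0.018 m and z of beaker_center in the frame of platform_top between 0.034 and 0.046 m and angle between beaker_center's own z axis and vertical below 0.12 rad and value of joint pawl above 0.4 rad), for 0.2 s.
4. the pawl is flicked back onto the ratchet wheel (value of joint pawl below 0.2 rad and z of beaker_center in the frame of bath_rim between -0.048 and -0.032 m), for 0.2 s.
At the end, for the whole second after the job is handed in: The beaker stands upright (within 7 degrees) on the platform, its axis within 18 mm of the platform's centre, its rim level with the bath's rim within 8 mm; the pawl lies on the ratchet wheel (joint pawl below 0.2 rad); drum and beaker are at rest (all of step 4 and horizontal distance between beaker_center and platform_top below 0.018 m and z of beaker_center in the frame of platform_top between 0.034 and 0.046 m and angle between beaker_center's own z axis and vertical below 0.12 rad and velocity of joint drum between -0.05 and 0.05 rad/s and linear speed of beaker below 0.02 m/s); the robot touches nothing.
It fails at once if the drum runs back or is spun faster than 2.5 rad/s (velocity of joint drum above 2.5 rad/s or velocity of joint drum below -2.5 rad/s).
It fails at once if the beaker is tipped by more than 35 degrees (angle between beaker_center's own z axis and vertical above 0.61 rad).
It fails at once if the beaker is dropped or rammed onto the platform (over 40 N) (contact force between beaker and platform above 40 N).
It fails at once if another vessel, jar or bottle is moved by more than 30 mm (distance of any of big_beaker_center, flask_center, black_cap_jar_center, white_cap_jar_center, amber_bottle_center, mortar_center from where it was at the start of the episode above 0.03 m).
It also fails if it takes over 69 s, if anything falls off the work surface, if the arm or the gripper's body presses on something with over 40 N, if the wrist force passes 120 N, or if a joint passes its speed limit or range.

## Working session

There is one attempt and no reset: what is moved stays moved. The work goes in short steps, Python scripts to look and compute and a tool call to move; the robot and the scene stay as the last step left them, time stands still between calls to the robot, and variables do not carry over. Pictures are saved under pics/ and viewed, and the job is handed in when it is done.

Besides the shell and the picture viewer there is one more tool, called after "Call:" by a JSON object that holds its "method" and its "body". drive_tool: Moves the arm, as the interface text tells. Its arguments: {"type":"object","properties":{"targets":{"type":"array"},"grip_force":{"type":"number"}},"required":["targets"]}

```bash
mkdir -p pics; python3 - <<'E'
from rig import *
import cv2
for n in ("scene","top"):
    im=get_image(n); cv2.imwrite(f"pics/{n}0.png",im[:,:,::-1]); c=calibration(n); print(n,c)
print(get_state())
E
```

```text
scene {'mtx': array([[541.35083204,   0.        , 274.1044882 ],
       [  0.        , 541.35083204, 211.65735865],
       [  0.        ,   0.        ,   1.        ]]), 'world_to_cam': array([[ 0.02891535,  0.99954505, -0.00857903, -0.0451006 ],
       [ 0.59345868, -0.02407289, -0.80450437, -0.18937916],
       [-0.80434488,  0.01817122, -0.59388477,  2.02429718],
       [ 0.        ,  0.        ,  0.        ,  1.        ]])}
top {'mtx': array([[391.58816767,   0.        , 284.82144968],
       [  0.        , 391.58816767, 206.47108802],
       [  0.        ,   0.        ,   1.        ]]), 'world_to_cam': array([[ 0.00858535, -0.99985989, -0.01436986,  0.04445476],
       [-0.9955016 , -0.00719019, -0.09447149,  0.50207175],
       [ 0.09435493,  0.01511629, -0.99542385,  1.00651071],
       [ 0.        ,  0.        ,  0.        ,  1.        ]])}
{'clock': 0.1, 'qpos': array([-1.29202397e+00,  2.76583106e-01,  1.50603388e+00,  2.58371143e-05,
        1.36071783e+00, -1.21024599e-01]), 'qd': array([-0.0022392 , -0.00221741, -0.00264436,  0.00025448,  0.00121158,
       -0.00211633]), 'effort': array([ 1.41917899e-03, -4.17698121e+01, -2.46405280e+01, -2.46616737e-04,
        5.69426207e-03,  7.37787559e-06]), 'position': array([ 0.2236642 , -0.5291901 ,  0.23048604]), 'ee_rot': array([-8.69366165e-04,  9.80086907e-01,  1.98567104e-01, -5.60412489e-05]), 'contact_force': array([-0.28221409, -0.3691613 , -0.66451002]), 'moment': array([-0.02937033,  0.01857012, -0.04401721]), 'width': 0.08524600759830955}
```

View pics/scene0.png

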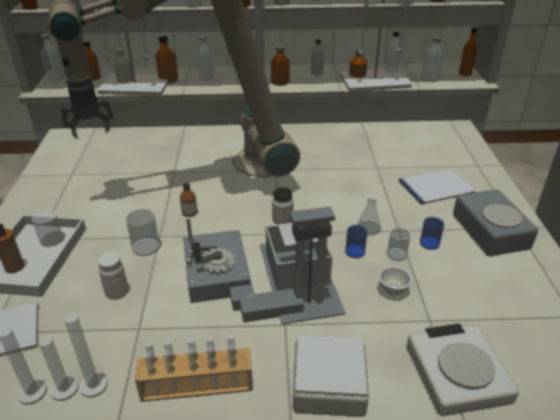

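View pics/top0.png

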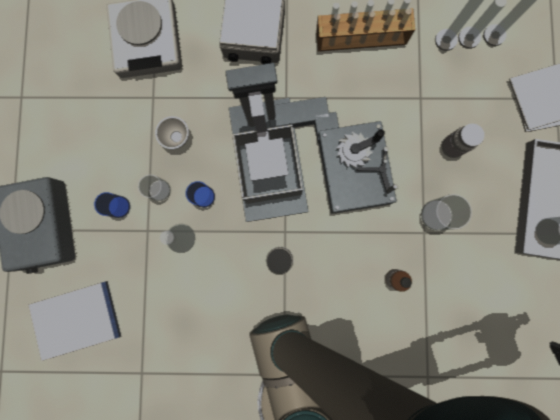

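The small clear beaker could be any of these:
- the clear cylinder at scene (398,244) / top (157,189)
- the blue look-alikes at scene (357,241) and (432,233)
- the wide beaker at scene (143,232)
- the clear glass on the tray at scene (45,225)

By the description I choose the clear one at (398,244). Next I check it in close crops.

```bash
cat > h.py <<'E'
import numpy as np, cv2
from rig import *
def ray(n,u,v):
    c=calibration(n);K=c["mtx"];T=c["world_to_cam"];R=T[:3,:3];t=T[:3,3]
    d=R.T@np.linalg.solve(K,[u,v,1.]);o=-R.T@t
    return o,d/np.linalg.norm(d)
def plane(n,u,v,z):
    o,d=ray(n,u,v);return o+d*(z-o[2])/d[2]
def tri(uv1,uv2):
    o1,d1=ray("scene",*uv1);o2,d2=ray("top",*uv2)
    A=np.stack([d1,-d2],1);s=np.linalg.lstsq(A,o2-o1,rcond=None)[0]
    p,q=o1+s[0]*d1,o2+s[1]*d2
    return (p+q)/2,np.linalg.norm(p-q)
def proj(n,p):
    c=calibration(n);q=c["world_to_cam"][:3,:3]@np.asarray(p,float)+c["world_to_cam"][:3,3];w=c["mtx"]@q
    return w[:2]/w[2]
def crop(im,x,y,w,h,s,name):
    c=cv2.resize(im[y:y+h,x:x+w],None,fx=s,fy=s,interpolation=cv2.INTER_CUBIC)
    for k in range(0,w,10):
        cv2.line(c,(k*s,0),(k*s,6 if k%50 else 14),(0,0,255),1)
        if k%20==0: cv2.putText(c,str(x+k),(k*s,24),0,.35,(0,0,255),1)
    for k in range(0,h,10):
        cv2.line(c,(0,k*s),(6,k*s),(0,0,255),1)
        if k%20==0: cv2.putText(c,str(y+k),(8,k*s+4),0,.35,(0,0,255),1)
    cv2.imwrite(name,c)
E
python3 - <<'E'
from h import *
s=cv2.imread("pics/scene0.png");t=cv2.imread("pics/top0.png")
crop(s,330,190,130,110,6,"pics/c1.png")
crop(t,90,160,130,100,6,"pics/c2.png")
crop(s,165,190,180,130,4,"pics/c3.png")
crop(t,225,60,180,165,3,"pics/c4.png")
E
```

```text
(no output)
```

View pics/c1.png

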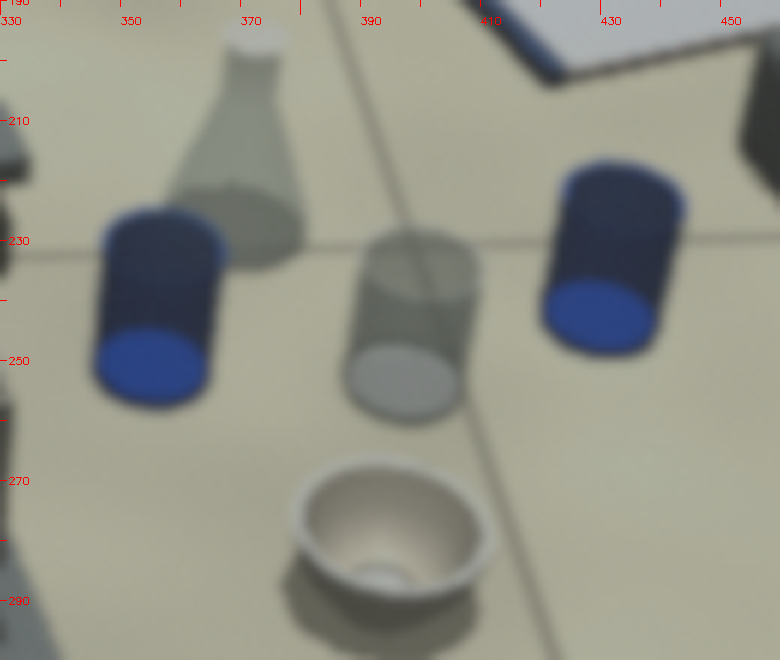

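View pics/c2.png

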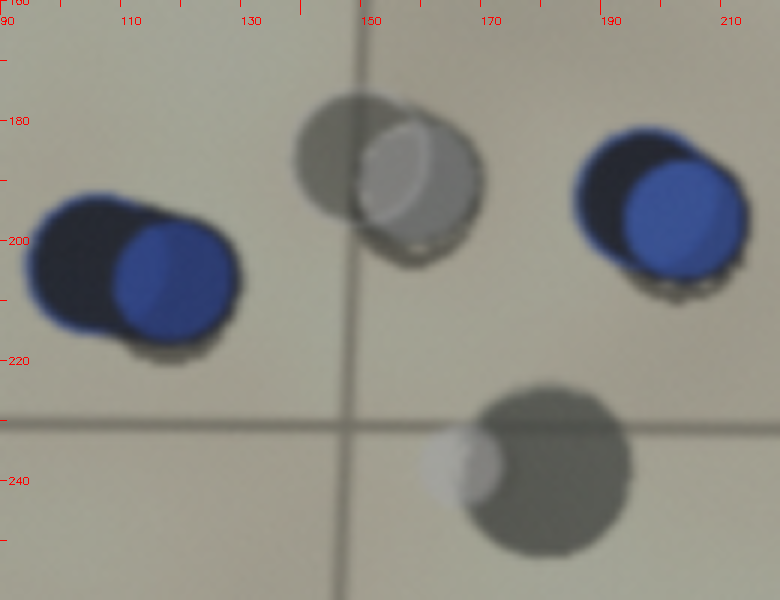

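View pics/c3.png

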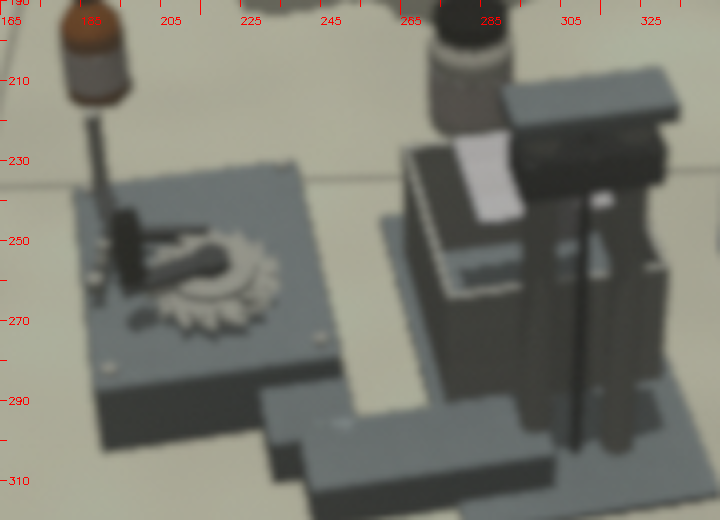

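View pics/c4.png

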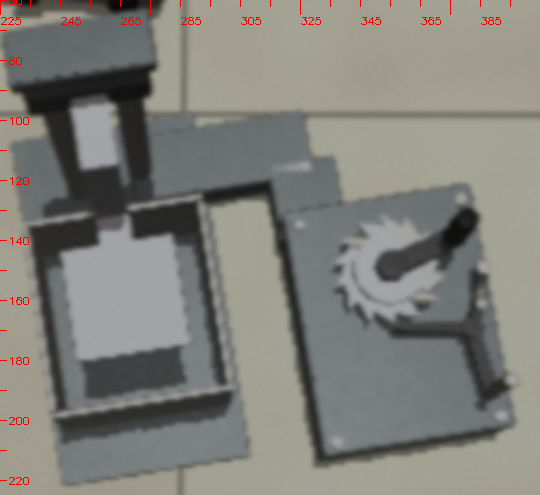

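The crops show that the chosen glass, scene foot (396,254), rim (399,235), is clear, small and open. Both neighbours are blue. Next I zoom on the lift corners, pin and handle.

```bash
python3 - <<'E'
from h import *
t=cv2.imread("pics/top0.png")
crop(t,228,115,85,95,7,"pics/c5.png")
crop(t,318,112,85,105,7,"pics/c6.png")
E
```

```text
(no output)
```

View pics/c5.png

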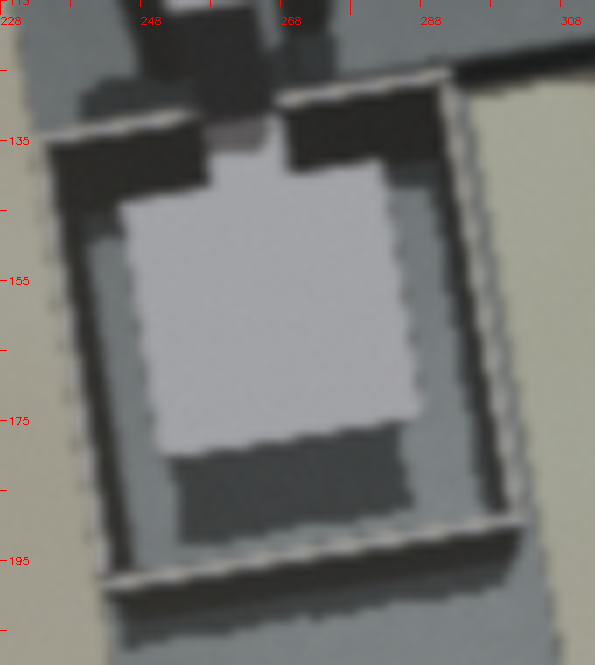

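View pics/c6.png

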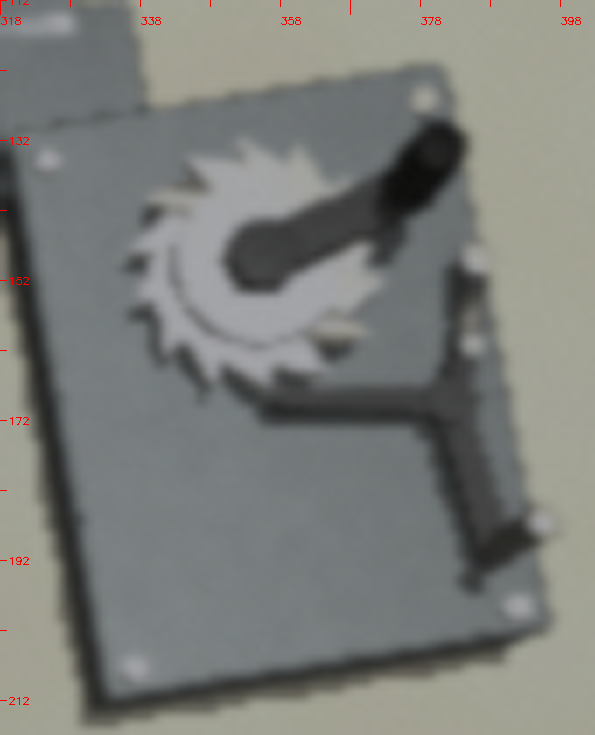

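```bash
python3 - <<'E'
from h import *
def px(x0,y0,d): return x0+d[0]/7-.43, y0+d[1]/7-.43
bath=[(45,140),(455,75),(525,520),(105,585)] # TL(+x,+y) TR(+x,-y) BR BL
hou=[(10,135),(440,65),(550,630),(105,705)]
L=[];W=[]
s=[(1,1),(1,-1),(-1,-1),(-1,1)]
for d,(a,b) in zip(bath,s):
    L.append((a*.0825,b*.075));W.append(plane("top",*px(228,115,d),.11)[:2])
for d,(a,b) in zip(hou,s):
    L.append((-.037+a*.1075,-.225+b*.0825));W.append(plane("top",*px(318,112,d),.062)[:2])
L=np.array(L);W=np.array(W)
def fit(L,W):
    l=L-L.mean(0);w=W-W.mean(0)
    th=np.arctan2((l[:,0]*w[:,1]-l[:,1]*w[:,0]).sum(),(l*w).sum())
    R=np.array([[np.cos(th),-np.sin(th)],[np.sin(th),np.cos(th)]])
    t=W.mean(0)-R@L.mean(0);return th,R,t,(W-(L@R.T+t))*1000
for sl in (slice(0,4),slice(4,8),slice(0,8)):
    th,R,t,e=fit(L[sl],W[sl]);print(th,t,np.round(e,1).tolist())
drum=R@[0,-.22]+t;print("drum",drum)
hub=plane("top",*px(318,112,(265,255)),.11)
hd=plane("top",*px(318,112,(440,145)),.158)[:2];pin=plane("top",*px(318,112,(540,523)),.148)[:2]
l=lambda p:R.T@(np.array(p)-t)
print("hub",hub,"handle",hd,l(hd),np.linalg.norm(hd-drum),"ang",np.arctan2(*(l(hd)-[0,-.22])[::-1])+1.7)
print("pin",pin,l(pin))
pl=[(120,200),(383,160),(420,415),(160,455)]
for z in (.105,.12,.13,.14,.15):
    P=np.array([plane("top",*px(228,115,d),z)[:2] for d in pl])
    print(z,[round(np.linalg.norm(P[i]-P[i-1])*1000,1) for i in range(4)],P.mean(0),l(P.mean(0)))
T=calibration("top")["world_to_cam"];print("topcam",-T[:3,:3].T@T[:3,3])
T=calibration("scene")["world_to_cam"];print("scenecam",-T[:3,:3].T@T[:3,3])
# beaker
print(plane("scene",396.5,254,.003),plane("top",157,189.7,.003))
print(plane("scene",399,235,.08),plane("top",149.3,185.8,.08),tri((399,235),(149.3,185.8)))
for n,u in dict(bl=(106,203.5),br=(197,191.5)).items(): print(n,plane("top",*u,.08))
print("flask foot",plane("top",181,238,.0),"mortar",plane("top",173,134,.05),"wide",plane("top",437,215,.0))
E
```

```text
0.15906303138986674 [0.60356213 0.0893714 ] [[-2.9, -2.9], [-2.7, 1.4], [2.7, 2.3], [2.8, -0.8]]
0.16918167904995224 [0.60186036 0.09257436] [[-0.7, -2.6], [-1.4, 1.8], [1.4, 1.5], [0.8, -0.7]]
0.16355790321893943 [0.60335241 0.09097505] [[-2.3, -4.8], [-2.7, -0.6], [2.5, 1.0], [3.3, -2.0], [-1.5, -0.5], [-1.3, 4.1], [1.7, 2.6], [0.2, 0.2]]
drum [ 0.63917494 -0.12608887]
hub [ 0.6380953  -0.12392004  0.11      ] handle [ 0.66363504 -0.17412702] [ 0.01631163 -0.27137987] 0.05390695875714222 ang 0.436611107514538
pin [ 0.53875691 -0.20757472] [-0.11234618 -0.28404732]
0.105 [np.float64(92.1), np.float64(93.7), np.float64(91.9), np.float64(91.8)] [0.61218676 0.09383364] [0.00918191 0.00138194]
0.12 [np.float64(90.6), np.float64(92.2), np.float64(90.4), np.float64(90.4)] [0.60888946 0.09286552] [0.00577098 0.00096364]
0.13 [np.float64(89.6), np.float64(91.2), np.float64(89.5), np.float64(89.4)] [0.60669126 0.09222011] [0.00349702 0.00068478]
0.14 [np.float64(88.7), np.float64(90.2), np.float64(88.5), np.float64(88.4)] [0.60449306 0.09157469] [0.00122306 0.00040591]
0.15 [np.float64(87.7), np.float64(89.2), np.float64(87.5), np.float64(87.4)] [0.60229486 0.09092928] [-0.00105089  0.00012704]
topcam [0.40446232 0.03284381 1.04997504]
scenecam [1.74192589 0.00373722 1.04945597]
[0.54830853 0.38860779 0.003     ] [0.54684963 0.39552458 0.003     ]
[0.55487111 0.38462813 0.08      ] [0.54613415 0.38869053 0.08      ] (array([0.54687435, 0.38891799, 0.07407591]), np.float64(0.0036541958375258424))
bl [0.50064805 0.49593285 0.08      ]
br [0.53249455 0.26796148 0.08      ]
flask foot [0.41699347 0.32667678 0.        ] mortar [0.68801457 0.34291455 0.05      ] wide [ 0.48402597 -0.35823284  0.        ]
```

Measured results:

| Item | Value |
|---|---|
| Lift yaw | about 0.163 |
| Bath centre | (0.6035, 0.0905) |
| Platform | (0.605, 0.0915), z ≈ 0.137, drum ≈ 0.44 |
| Beaker | about (0.548, 0.388) |

The hub sits 220 mm from the bath and the handle radius is 54 mm. Both agree with the description. Next is a helper to work out the moves.

```bash
cat >> h.py <<'E'
from scipy.spatial.transform import Rotation as Ro
def go(p,yaw=None):
    s=get_state();q=s["ee_rot"];R=Ro.from_quat([q[1],q[2],q[3],q[0]])
    M=R.as_matrix();y0=np.arctan2(M[1,0],M[0,0])
    Rt=R if yaw is None else Ro.from_matrix(np.array([[np.cos(yaw),np.sin(yaw),0],[np.sin(yaw),-np.cos(yaw),0],[0,0,-1]]))
    dp=np.array(p)-s["position"]
    print("clock",s["clock"],"pos",np.round(s["position"],4),"yaw",round(y0,4),"tilt",np.round(M[:,2],4),"w",round(s["width"],4),"F",np.round(s["contact_force"],1))
    print(" shift in present tool axes mm",np.round(M.T@dp*1000,1)," in final tool axes",np.round(Rt.as_matrix().T@dp*1000,1)," rotvec deg",np.round(np.degrees((R.inv()*Rt).as_rotvec()),2))
E
python3 - <<'E'
from h import *
go([.548,.388,.15],.7)
for w,(x,y) in dict(now=(.548,.388)).items(): pass
E
```

```text
clock 0.1 pos [ 0.2237 -0.5292  0.2305] yaw 0.3998 tilt [-5.0e-04  1.7e-03 -1.0e+00] w 0.0852 F [-0.3 -0.4 -0.7]
 shift in present tool axes mm [ 655.7 -718.5   81.9]  in final tool axes [ 838.9 -492.6   80.5]  rotvec deg [ -0.1   -0.03 -17.2 ]
```

Call:
{"method": "drive_tool", "body": {"targets": [0,0,0,33,-36,0,1,0,0,0,33,-36,0,1,0,0,0,33,-36,0,1,0,0,0,33,-36,0,1,0,0,0,33,-36,0,1,0,0,0,33,-36,0,1,0,0,0,33,-36,0,1,0,0,0,33,-36,0,1,0,0,0,33,-36,0,1,0,0,0,33,-36,0,1,0,0,0,33,-36,0,1,0,0,0,33,-36,0,1]}}

```text
clock: 1.6
position: [0.4205, 0.024, 0.2311]
ee_rot: [0.0, 0.98, 0.199, -0.0]
contact_force: [1.1, -0.5, -0.8]
width: 0.0852
```

Call:
{"method": "drive_tool", "body": {"targets": [0,0,0,33,-36,0,1,0,0,0,33,-36,0,1,0,0,0,33,-36,0,1,0,0,0,33,-36,0,1,0,0,0,33,-36,0,1,0,0,0,33,-36,0,1,0,0,0,33,-36,0,1,0,0,-8.6,28,-34,0,1,0,0,-8.6,0,0,0,1,0,0,0,0,0,0,1]}}

```text
clock: 2.85
position: [0.5473, 0.387, 0.2302]
ee_rot: [0.0, 0.94, 0.342, -0.001]
contact_force: [0.8, -0.7, -0.0]
width: 0.0852
```

```bash
python3 - <<'E'
from h import *
go([.548,.388,.15],.7)
im=get_image("top");cv2.imwrite("pics/t1.png",im[:,:,::-1]);crop(im[:,:,::-1].copy(),90,110,160,130,5,"pics/t1c.png")
im=get_image("scene");cv2.imwrite("pics/s1.png",im[:,:,::-1]);crop(im[:,:,::-1].copy(),320,150,140,140,5,"pics/s1c.png")
E
```

```text
clock 2.85 pos [0.5473 0.387  0.2302] yaw 0.6991 tilt [-0.0015 -0.0012 -1.    ] w 0.0852 F [ 0.8 -0.7 -0. ]
 shift in present tool axes mm [ 1.3 -0.4 80.2]  in final tool axes [ 1.2 -0.4 80.2]  rotvec deg [-0.    0.11 -0.05]
```

View pics/s1c.png

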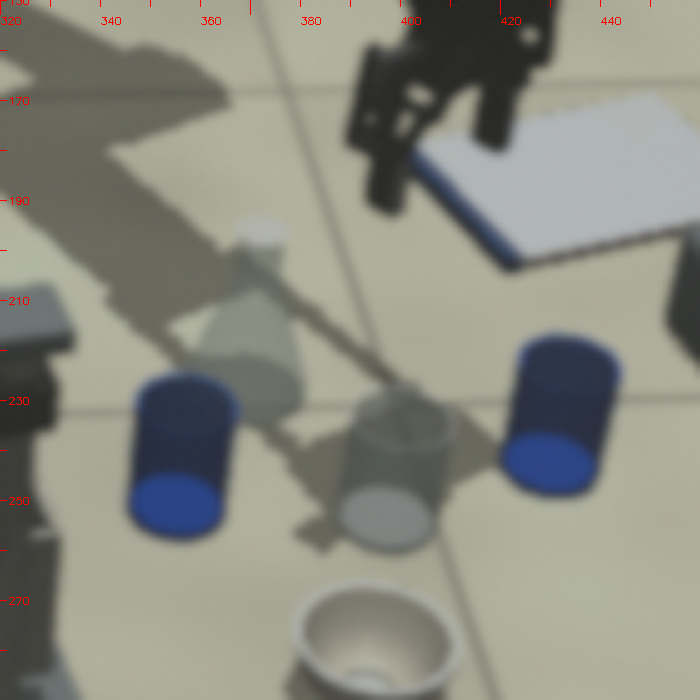

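View pics/t1c.png

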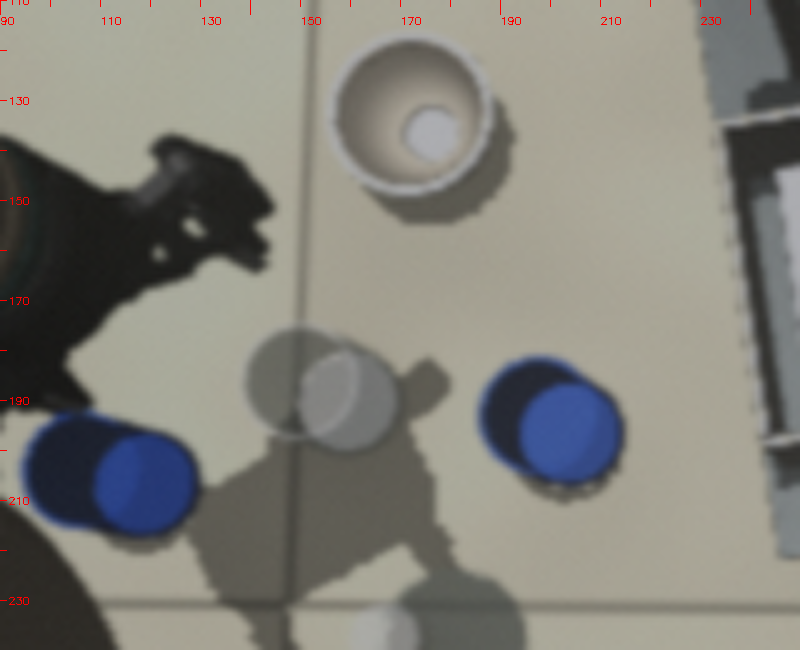

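The open fingers hang over the beaker: tips at scene (397,192) and (418,180), beaker rim at top (150,186). Now I descend to TCP z ≈ 0.032 and grip.

Call:
{"method": "drive_tool", "body": {"targets": [0,0,0,1,0,30,1,0,0,0,0,0,30,1,0,0,0,0,0,30,1,0,0,0,0,0,30,1,0,0,0,0,0,30,1,0,0,0,0,0,30,1,0,0,0,0,0,18,1,0,0,0,0,0,0,1]}}

```text
clock: 3.95
position: [0.5477, 0.3864, 0.0321]
ee_rot: [0.0, 0.94, 0.342, -0.001]
contact_force: [-0.1, 0.5, 0.4]
width: 0.0851
```

Call:
{"method": "drive_tool", "body": {"targets": [0,0,0,0,0,0,0.65,0,0,0,0,0,0,0.5,0,0,0,0,0,0,0.5,0,0,0,0,0,0,0.5,0,0,0,0,0,0,0.5], "grip_force": 30}}

```text
clock: 4.58
position: [0.5494, 0.3882, 0.0351]
ee_rot: [-0.0, 0.939, 0.343, 0.002]
contact_force: [-1.2, 1.4, 6.4]
width: 0.0611
```

```bash
python3 - <<'E'
from h import *
go([.605,.091,.25],.163)
im=get_image("scene");crop(im[:,:,::-1].copy(),330,150,140,140,5,"pics/s2c.png")
E
```

```text
clock 4.575 pos [0.5494 0.3882 0.0351] yaw 0.6999 tilt [ 0.0028  0.002  -1.    ] w 0.0611 F [-1.2  1.4  6.4]
 shift in present tool axes mm [-148.2  263.3 -215.3]  in final tool axes [   6.7  302.3 -214.9]  rotvec deg [-0.04 -0.2  30.76]
```

View pics/s2c.png

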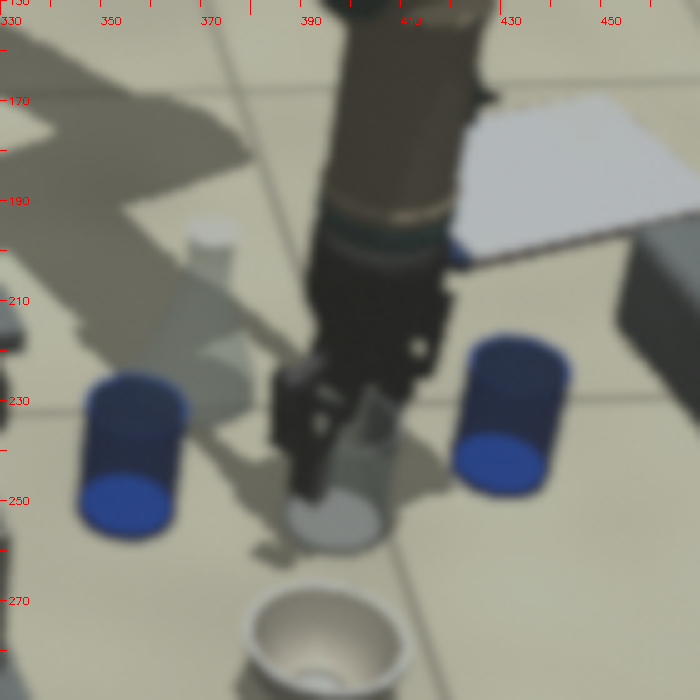

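Width is 61 mm, so the beaker is between the pads, clear of the blue ones. Now lift and turn to the lift's yaw.

Call:
{"method": "drive_tool", "body": {"targets": [0,0,0,0,0,-5,0.5,0,0,0,0,0,-15,0.5,0,0,0,0,0,-30,0.5,0,0,0,0,0,-40,0.5,0,0,0,0,0,-40,0.5,0,0,7.7,0,0,-40,0.5,0,0,7.7,0,0,-35,0.5,0,0,7.7,0,0,-10,0.5,0,0,7.7,0,0,0,0.5,0,0,0,0,0,0,0.5]}}

```text
clock: 5.88
position: [0.5483, 0.387, 0.2488]
ee_rot: [0.0, 0.997, 0.082, 0.0]
contact_force: [0.8, -0.8, -2.0]
width: 0.0611
```

```bash
python3 - <<'E'
from h import *
go([.605,.091,.25],.163)
im=get_image("scene");crop(im[:,:,::-1].copy(),310,60,170,190,4,"pics/s3c.png")
E
```

```text
clock 5.875 pos [0.5483 0.387  0.2488] yaw 0.1639 tilt [ 4.e-04 -2.e-04 -1.e+00] w 0.0611 F [ 0.8 -0.8 -2. ]
 shift in present tool axes mm [  7.6 301.3  -1.1]  in final tool axes [  7.9 301.3  -1.2]  rotvec deg [ 0.01 -0.02  0.05]
```

View pics/s3c.png

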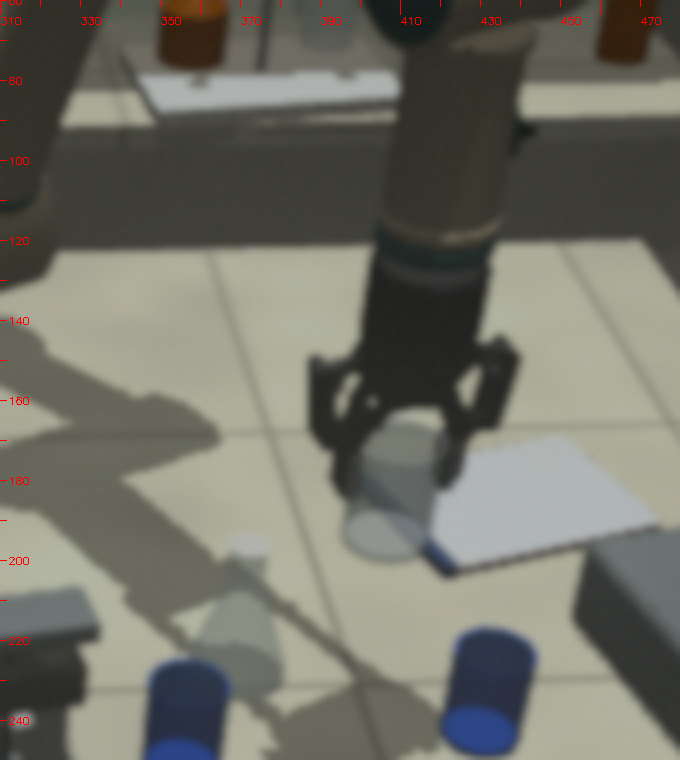

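The beaker hangs upright in the grip, foot at scene (407,194). I check its offset along tool x, then carry it over.

```bash
python3 - <<'E'
from h import *
p=get_state()["position"]
print(proj("scene",[p[0],p[1],p[2]-.035]),proj("scene",[p[0],p[1],p[2]+.045]))
print(plane("scene",407-.4,193.7-.4,p[2]-.035), plane("scene",310+405/4-.4,60+443/4-.4,p[2]+.045))
E
```

```text
[405.69519722 194.98504183] [409.84786496 169.8211455 ]
[0.54037518 0.39126233 0.21347282] [0.55093107 0.3890266  0.29347282]
```

Call:
{"method": "drive_tool", "body": {"targets": [0,0,0,0,20,0,0.5,0,0,0,0,35,0,0.5,0,0,0,1,40,0,0.5,0,0,0,1,40,0,0.5,0,0,0,1,40,0,0.5,0,0,0,1,40,0,0.5,0,0,0,1,40,0,0.5,0,0,0,1,30,0,0.5,0,0,0,1,16,0,0.5,0,0,0,0,0,0,0.5,0,0,0,0,0,0,0.5]}}

```text
clock: 7.3
position: [0.6037, 0.0922, 0.2482]
ee_rot: [-0.0, 0.997, 0.082, -0.0]
contact_force: [0.7, 0.8, -2.4]
width: 0.061
```

```bash
python3 - <<'E'
from h import *
go([.605,.091,.18],.163)
im=get_image("scene");crop(im[:,:,::-1].copy(),230,90,150,190,4,"pics/s4c.png")
im=get_image("top");crop(im[:,:,::-1].copy(),200,60,150,150,4,"pics/t4c.png")
E
```

```text
clock 7.3 pos [0.6037 0.0922 0.2482] yaw 0.1632 tilt [-4.e-04  8.e-04 -1.e+00] w 0.061 F [ 0.7  0.8 -2.4]
 shift in present tool axes mm [ 1.1  1.5 68.2]  in final tool axes [ 1.1  1.4 68.2]  rotvec deg [-0.05  0.02  0.01]
```

View pics/s4c.png

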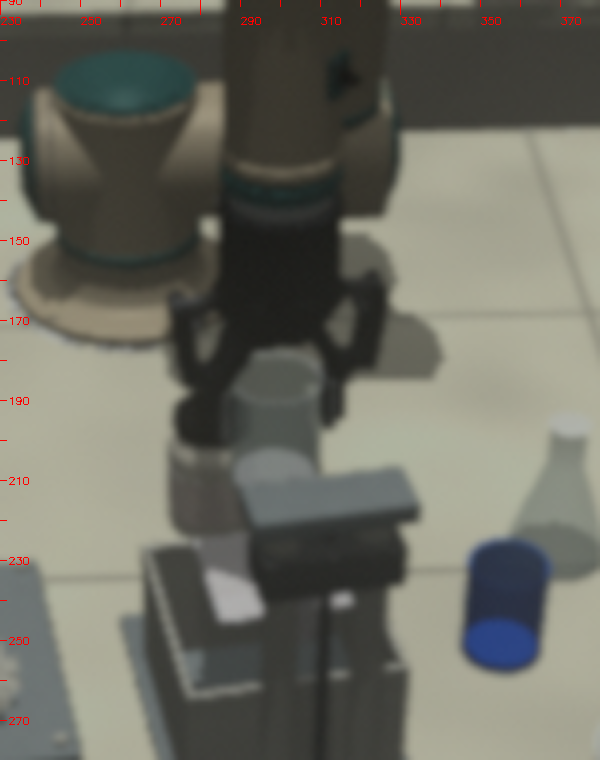

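View pics/t4c.png

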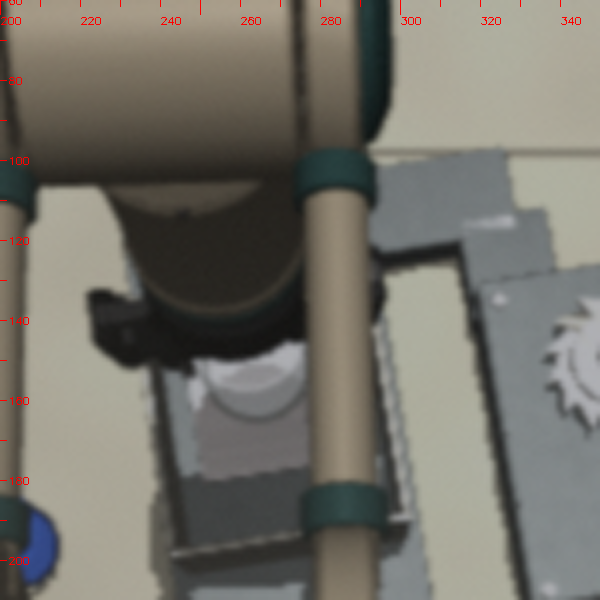

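The beaker hangs over the plate: foot at scene x ≈ 298, plate under it at top (270,160). I descend, then feel for contact.

Call:
{"method": "drive_tool", "body": {"targets": [0,0,0,1,0,10,0.5,0,0,0,2,0,15,0.5,0,0,0,0,1,20,0.5,0,0,0,0,0,13,0.5,0,0,0,0,0,6,0.5,0,0,0,0,0,2,0.5,0,0,0,0,0,1,0.5,0,0,0,0,0,0,0.5]}}

```text
clock: 8.4
position: [0.6075, 0.0909, 0.1818]
ee_rot: [0.0, 0.997, 0.081, 0.001]
contact_force: [-0.2, -1.0, -1.2]
width: 0.0608
```

Call:
{"method": "drive_tool", "body": {"targets": [0,0,0,0,0,1,0.5,0,0,0,0,0,1,0.5,0,0,0,0,0,1,0.5,0,0,0,0,0,0,0.5]}}

```text
clock: 8.9
position: [0.6071, 0.0909, 0.1782]
ee_rot: [0.0, 0.997, 0.081, -0.0]
contact_force: [-0.4, 0.6, -0.9]
width: 0.0608
```

Call:
{"method": "drive_tool", "body": {"targets": [0,0,0,0,0,1,0.5,0,0,0,0,0,1,0.5,0,0,0,0,0,1,0.5,0,0,0,0,0,0,0.5]}}

```text
clock: 9.4
position: [0.6071, 0.0909, 0.1751]
ee_rot: [0.0, 0.997, 0.081, -0.0]
contact_force: [-0.2, 0.1, -1.5]
width: 0.0613
```

Call:
{"method": "drive_tool", "body": {"targets": [0,0,0,0,0,1,0.5,0,0,0,0,0,1,0.5,0,0,0,0,0,0,0.5]}}

```text
clock: 9.78
position: [0.6072, 0.0909, 0.1734]
ee_rot: [0.0, 0.997, 0.081, 0.0]
contact_force: [-1.0, 1.1, -0.8]
width: 0.0609
```

Call:
{"method": "drive_tool", "body": {"targets": [0,0,0,0,0,1,0.5,0,0,0,0,0,1,0.5,0,0,0,0,0,0,0.5]}}

```text
clock: 10.15
position: [0.6072, 0.0909, 0.173]
ee_rot: [0.0, 0.997, 0.081, 0.001]
contact_force: [-2.6, -0.4, 6.5]
width: 0.0607
```

Call:
{"method": "drive_tool", "body": {"targets": [0,0,0,0,0,1,0.5,0,0,0,0,0,1,0.5,0,0,0,0,0,0,0.5]}}

```text
clock: 10.52
position: [0.6072, 0.0909, 0.1711]
ee_rot: [0.0, 0.997, 0.081, 0.001]
contact_force: [-2.6, 0.1, 6.9]
width: 0.0611
```

```bash
python3 - <<'E'
from h import *
go([.605,.091,.17],.163)
im=get_image("scene");crop(im[:,:,::-1].copy(),240,140,100,110,6,"pics/s5c.png")
im=get_image("top");crop(im[:,:,::-1].copy(),225,110,100,100,6,"pics/t5c.png")
E
```

```text
clock 10.525 pos [0.6072 0.0909 0.1711] yaw 0.1626 tilt [ 1.6e-03 -1.0e-04 -1.0e+00] w 0.0611 F [-2.6  0.1  6.9]
 shift in present tool axes mm [-2.2 -0.5  1.1]  in final tool axes [-2.2 -0.5  1.1]  rotvec deg [ 0.02 -0.09 -0.03]
```

View pics/s5c.png

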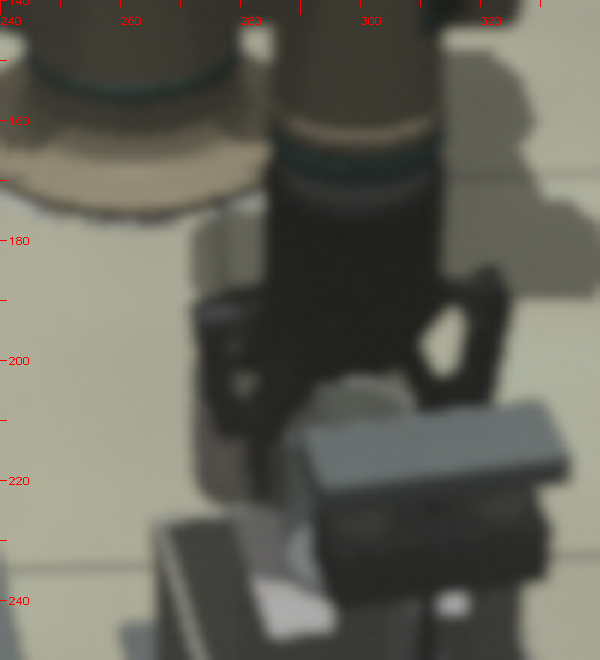

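View pics/t5c.png

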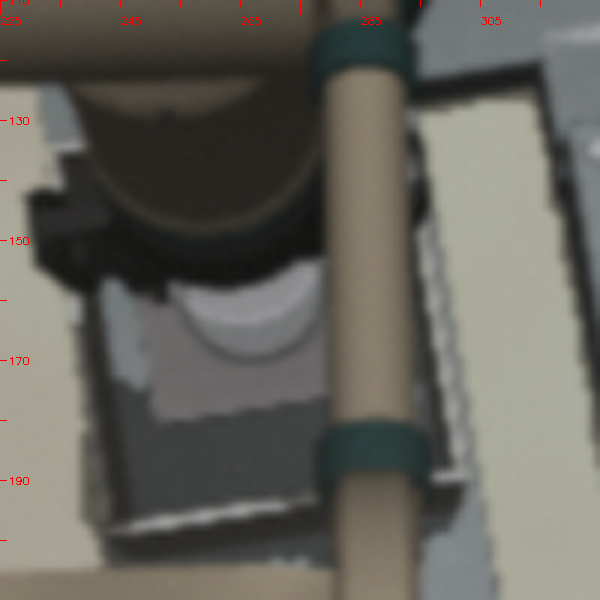

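Contact was felt at TCP z ≈ 0.173, now 7 N. The foot's front edge at top (267,169.5) lies about 17 mm behind the plate's front edge, where 15 mm is ideal. Next I let go and rise.

Call:
{"method": "drive_tool", "body": {"targets": [0,0,0,0,0,-1,0.6,0,0,0,0,0,0,0.75,0,0,0,0,0,0,1,0,0,0,0,0,0,1,0,0,0,0,0,0,1]}}

```text
clock: 11.25
position: [0.6072, 0.0909, 0.1701]
ee_rot: [0.0, 0.997, 0.081, -0.0]
contact_force: [0.2, -0.0, -0.1]
width: 0.0852
```

Call:
{"method": "drive_tool", "body": {"targets": [0,0,0,0,0,-5,1,0,0,0,0,0,-15,1,0,0,0,0,0,-30,1,0,0,0,0,0,-40,1,0,0,0,0,0,-10,1,0,0,0,0,0,0,1]}}

```text
clock: 12.0
position: [0.6074, 0.0909, 0.2713]
ee_rot: [0.0, 0.997, 0.081, 0.001]
contact_force: [-0.5, -0.8, -0.8]
width: 0.0853
```

```bash
python3 - <<'E'
from h import *
s=.163;c=np.cos(s);R=np.array([[c,-np.sin(s)],[np.sin(s),c]])
piv_l=[-.112+.055,-.284]
go([.60,-.126,.27],.163)
im=get_image("scene");cv2.imwrite("pics/s6.png",im[:,:,::-1]);crop(im[:,:,::-1].copy(),240,120,100,130,5,"pics/s6c.png")
im=get_image("top");crop(im[:,:,::-1].copy(),225,110,100,100,6,"pics/t6c.png")
E
```

```text
clock 12.0 pos [0.6074 0.0909 0.2713] yaw 0.1625 tilt [ 0.002  0.    -1.   ] w 0.0853 F [-0.5 -0.8 -0.8]
 shift in present tool axes mm [-42.4 212.9   1.3]  in final tool axes [-42.5 212.8   1.3]  rotvec deg [ 0.02 -0.12 -0.03]
```

View pics/s6c.png

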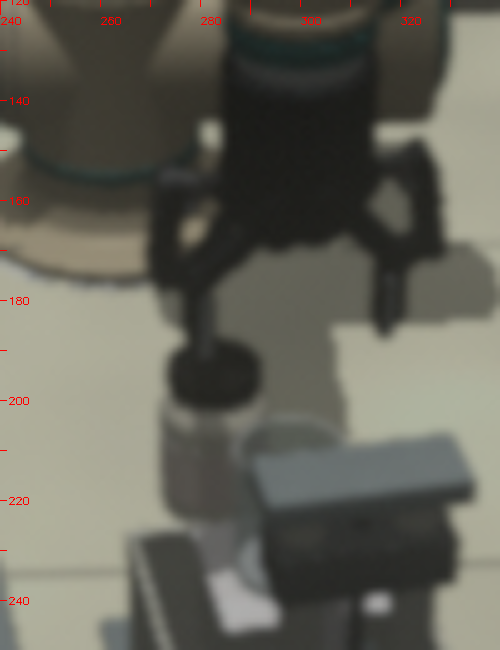

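View pics/t6c.png

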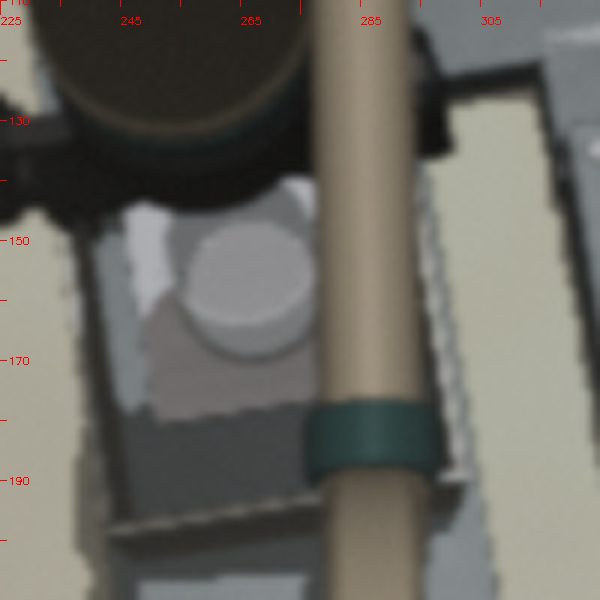

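The beaker stands released on the plate, foot circle centre at top (267,158), rim at scene (296,208). Next: its world position, the pin, and the handle by triangulation.

```bash
python3 - <<'E'
from h import *
print("beaker",plane("top",266.6,157.9,.137))
print("pin tri",tri((187.8,219),(394.7,186.3)),"plane .148",plane("top",394.7,186.3,.148),plane("scene",187.8,219,.148))
print("handle tri",tri((196,242),(380.4,132.3)),plane("scene",196,242,.158))
go([.539,-.2085,.20],.163)
E
```

```text
beaker [0.60639918 0.09092075 0.137     ]
pin tri (array([ 0.53939907, -0.2087448 ,  0.14343596]), np.float64(3.089011208875186e-05)) plane .148 [ 0.53871998 -0.2075444   0.148     ] [ 0.54546226 -0.20765866  0.148     ]
handle tri (array([ 0.66258242, -0.17343861,  0.16152154]), np.float64(0.000373772326964068)) [ 0.65824762 -0.17433252  0.158     ]
clock 12.1 pos [0.6064 0.0908 0.2691] yaw 0.1625 tilt [-2.2e-03 -1.0e-04 -1.0e+00] w 0.0853 F [-0.2  0.5  0.2]
 shift in present tool axes mm [-114.8  284.5   69.3]  in final tool axes [-115.1  284.4   69.1]  rotvec deg [-0.01  0.12 -0.03]
```

Call:
{"method": "drive_tool", "body": {"targets": [0,0,0,-5,20,0,1,0,0,0,-15,38,0,0.4,0,0,0,-19,42,0,0.4,0,0,0,-19,44,10,0.4,0,0,0,-19,44,14,0.4,0,0,0,-19,44,18,0.4,0,0,0,-13,35,18,0.4,0,0,0,-5,17,9,0.4,0,0,0,0,0,0,0.4,0,0,0,0,0,0,0.4]}}

```text
clock: 13.35
position: [0.541, -0.207, 0.2017]
ee_rot: [-0.0, 0.997, 0.081, 0.0]
contact_force: [0.1, -0.2, 0.3]
width: 0.0339
```

```bash
python3 - <<'E'
from h import *
go([.54,-.208,.108],.163)
im=get_image("scene");crop(im[:,:,::-1].copy(),150,150,110,130,5,"pics/s7c.png")
im=get_image("top");crop(im[:,:,::-1].copy(),318,110,110,110,5,"pics/t7c.png")
E
```

```text
clock 13.35 pos [ 0.541  -0.207   0.2017] yaw 0.1631 tilt [ 7.e-04  5.e-04 -1.e+00] w 0.0339 F [ 0.1 -0.2  0.3]
 shift in present tool axes mm [-1.3  0.9 93.7]  in final tool axes [-1.2  0.9 93.7]  rotvec deg [-0.02 -0.05  0.  ]
```

View pics/s7c.png

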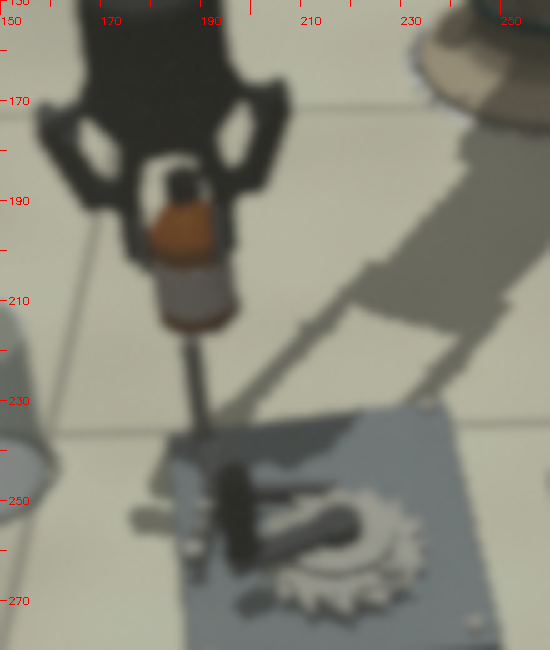

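View pics/t7c.png

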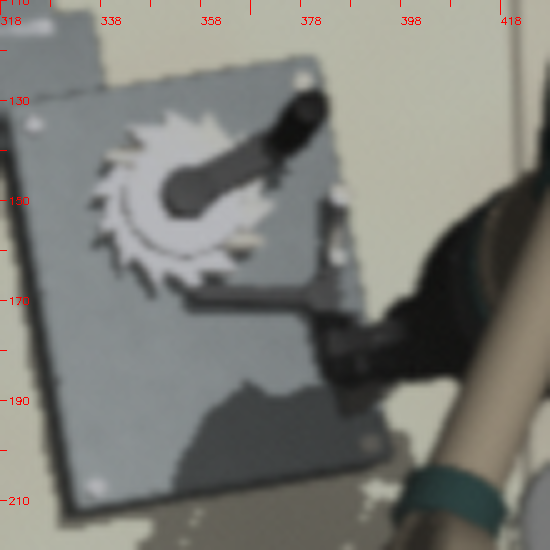

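The half-open fingers straddle the pin: pin top at scene (187,217), fingers at x ≈ 178 and 196. I go down around it.

Call:
{"method": "drive_tool", "body": {"targets": [0,0,0,-1,1,25,0.4,0,0,0,0,0,25,0.4,0,0,0,0,0,20,0.4,0,0,0,0,0,15,0.4,0,0,0,0,0,8,0.4,0,0,0,0,0,0,0.4]}}

```text
clock: 14.2
position: [0.5398, -0.2087, 0.1082]
ee_rot: [-0.0, 0.997, 0.081, -0.0]
contact_force: [-1.2, 0.4, 0.6]
width: 0.0344
```

Call:
{"method": "drive_tool", "body": {"targets": [0,0,0,0,4,0,0.4,0,0,0,0,4,0,0.4,0,0,0,0,4,0,0.4,0,0,0,0,4,0,0.4,0,0,0,0,4,0,0.4,0,0,0,0,0,0,0.4]}}

```text
clock: 14.95
position: [0.543, -0.2293, 0.1083]
ee_rot: [0.0, 0.997, 0.081, -0.0]
contact_force: [0.7, -0.3, 0.2]
width: 0.0345
```

Call:
{"method": "drive_tool", "body": {"targets": [0,0,0,0,4,0,0.4,0,0,0,0,4,0,0.4,0,0,0,0,4,0,0.4,0,0,0,0,4,0,0.4,0,0,0,0,0,0,0.4]}}

```text
clock: 15.58
position: [0.5452, -0.2427, 0.1081]
ee_rot: [-0.002, 0.997, 0.081, -0.0]
contact_force: [0.2, 5.2, 1.6]
width: 0.0338
```

```bash
python3 - <<'E'
from h import *
go([.54,-.208,.108],.163)
im=get_image("scene");crop(im[:,:,::-1].copy(),140,180,110,120,5,"pics/s8c.png")
im=get_image("top");crop(im[:,:,::-1].copy(),318,110,110,110,5,"pics/t8c.png")
E
```

```text
clock 15.575 pos [ 0.5452 -0.2427  0.1081] yaw 0.1615 tilt [-0.001   0.0042 -1.    ] w 0.0338 F [0.2 5.2 1.6]
 shift in present tool axes mm [  0.4 -35.    0.3]  in final tool axes [  0.5 -35.    0.1]  rotvec deg [-0.24  0.02 -0.08]
```

View pics/s8c.png

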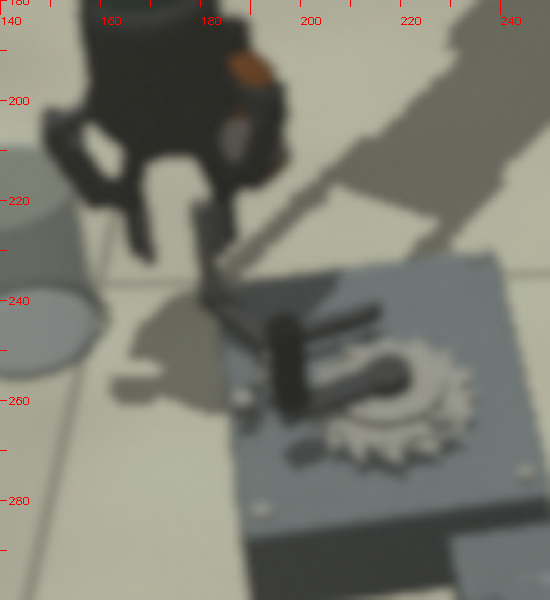

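View pics/t8c.png

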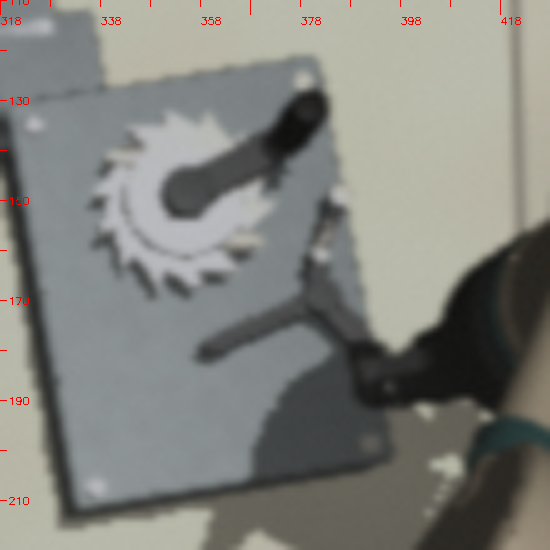

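The pawl has swung about 0.5 rad clear (nose at top (358,180)), and the crank and wheel have not moved. I back off, rise, and move over the handle.

Call:
{"method": "drive_tool", "body": {"targets": [0,0,0,0,-6,0,0.4,0,0,0,0,-5,0,0.4,0,0,0,0,0,-25,0.4,0,0,0,0,0,-40,0.4,0,0,0,0,0,-35,0.6,0,0,0,0,0,0,0.6]}}

```text
clock: 16.42
position: [0.5456, -0.2348, 0.2117]
ee_rot: [0.002, 0.997, 0.081, 0.003]
contact_force: [-0.3, -0.2, -0.1]
width: 0.0508
```

```bash
python3 - <<'E'
from h import *
go([.6625,-.1737,.20],.163)
im=get_image("scene");crop(im[:,:,::-1].copy(),160,150,170,130,4,"pics/s9c.png")
im=get_image("top");crop(im[:,:,::-1].copy(),225,110,190,110,4,"pics/t9c.png")
E
```

```text
clock 16.425 pos [ 0.5456 -0.2348  0.2117] yaw 0.1626 tilt [ 0.0063 -0.0044 -1.    ] w 0.0508 F [-0.3 -0.2 -0.1]
 shift in present tool axes mm [125.2 -41.4  12.2]  in final tool axes [125.3 -41.3  11.7]  rotvec deg [ 0.31 -0.32 -0.02]
```

View pics/s9c.png

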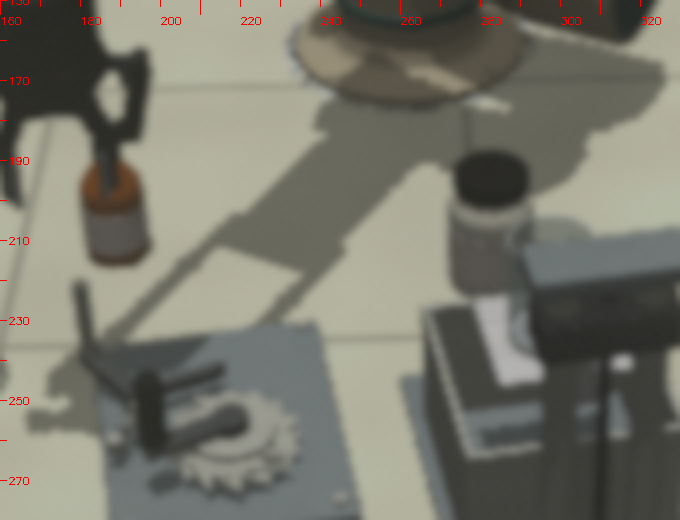

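View pics/t9c.png

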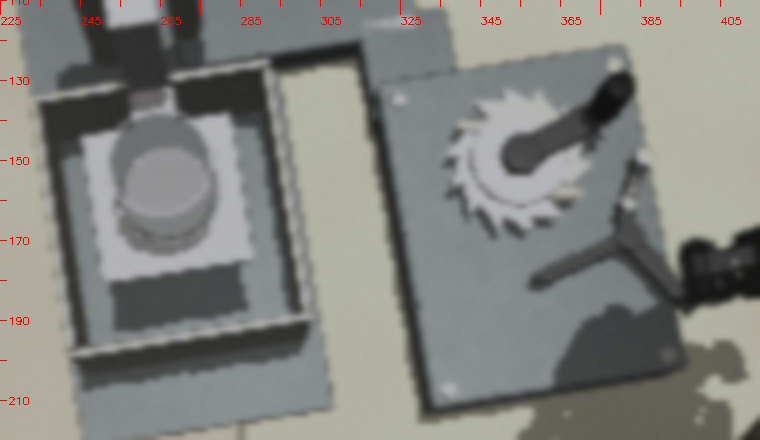

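The pawl stays off and the beaker is centred on the plate (foot at top (266,158)). Now over the handle, which stands at top (380,132).

Call:
{"method": "drive_tool", "body": {"targets": [0,0,0,20,-7,3,0.6,0,0,0,35,-12,3,0.6,0,0,0,40,-13,3,0.6,0,0,0,25,-8,2,0.6,0,0,0,5,-2,1,0.6,0,0,0,0,0,0,0.6,0,0,0,0,0,0,0.6]}}

```text
clock: 17.4
position: [0.6595, -0.1724, 0.1961]
ee_rot: [0.0, 0.997, 0.081, -0.001]
contact_force: [0.5, -0.3, 0.2]
width: 0.0512
```

```bash
python3 - <<'E'
from h import *
go([.6625,-.1737,.115],.163)
im=get_image("scene");crop(im[:,:,::-1].copy(),150,170,100,120,5,"pics/s10c.png")
E
```

```text
clock 17.4 pos [ 0.6595 -0.1724  0.1961] yaw 0.1618 tilt [-1.e-03 -1.e-04 -1.e+00] w 0.0512 F [ 0.5 -0.3  0.2]
 shift in present tool axes mm [ 2.8  1.8 81.1]  in final tool axes [ 2.7  1.8 81.1]  rotvec deg [-0.    0.06 -0.07]
```

View pics/s10c.png

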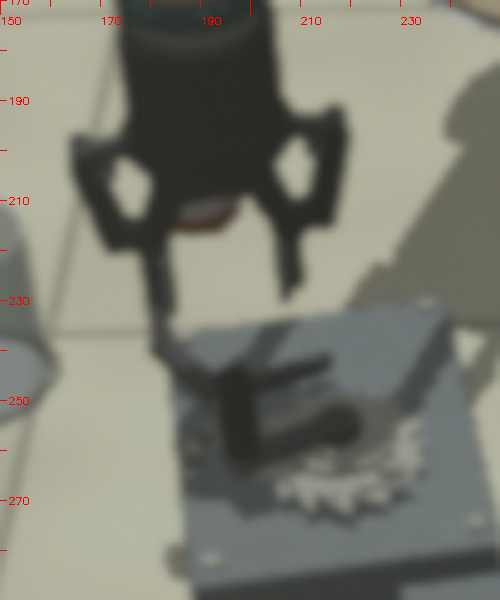

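Fingers at scene (183,233) and (207,229) straddle the handle top (197,244). I descend and grip.

Call:
{"method": "drive_tool", "body": {"targets": [0,0,0,3,2,25,0.6,0,0,0,0,0,25,0.6,0,0,0,0,0,20,0.6,0,0,0,0,0,11,0.6,0,0,0,0,0,0,0.6]}}

```text
clock: 18.08
position: [0.663, -0.1737, 0.1149]
ee_rot: [-0.0, 0.997, 0.081, -0.001]
contact_force: [-0.8, 0.2, -0.6]
width: 0.0512
```

Call:
{"method": "drive_tool", "body": {"targets": [0,0,0,0,0,0,0.4,0,0,0,0,0,0,0.25,0,0,0,0,0,0,0.15,0,0,0,0,0,0,0.15,0,0,0,0,0,0,0.15], "grip_force": 25}}

```text
clock: 18.7
position: [0.6643, -0.1738, 0.1164]
ee_rot: [0.001, 0.997, 0.081, 0.001]
contact_force: [-0.1, -1.3, 5.9]
width: 0.0186
```

```bash
python3 - <<'E'
from h import *
s=.163;R=np.array([[np.cos(s),-np.sin(s)],[np.sin(s),np.cos(s)]])
d=np.array([.6385,-.1255])
p=get_state()["position"][:2];l=R.T@(p-d);print(l,np.linalg.norm(l),np.arctan2(l[1],l[0])+1.7)
go([.6625,-.1737,.115],.163)
a0=-1.26;P=lambda a:55*np.array([np.cos(a),-np.sin(a)])
w=[0]+list(np.cumsum([.05]+[.1]*35))
q=np.array([P(a0+x) for x in w]);print(np.round(np.diff(q,axis=0),1).tolist(),len(w),w[-1])
E
```

```text
[ 0.01757713 -0.05187421] 0.0547712417655218 0.45590335206939825
clock 18.7 pos [ 0.6643 -0.1738  0.1164] yaw 0.1625 tilt [ 0.0019 -0.0011 -1.    ] w 0.0186 F [-0.1 -1.3  5.9]
 shift in present tool axes mm [-1.7 -0.4  1.4]  in final tool axes [-1.7 -0.4  1.4]  rotvec deg [ 0.08 -0.1  -0.03]
[[2.6, -0.9], [5.0, -2.2], [4.8, -2.7], [4.5, -3.2], [4.2, -3.6], [3.8, -4.0], [3.4, -4.3], [2.9, -4.7], [2.4, -4.9], [1.9, -5.1], [1.4, -5.3], [0.9, -5.4], [0.3, -5.5], [-0.2, -5.5], [-0.8, -5.4], [-1.3, -5.3], [-1.8, -5.2], [-2.3, -5.0], [-2.8, -4.7], [-3.3, -4.4], [-3.7, -4.1], [-4.1, -3.7], [-4.4, -3.2], [-4.7, -2.8], [-5.0, -2.3], [-5.2, -1.8], [-5.4, -1.3], [-5.5, -0.7], [-5.5, -0.2], [-5.5, 0.4], [-5.4, 0.9], [-5.3, 1.5], [-5.1, 2.0], [-4.9, 2.5], [-4.6, 3.0], [-4.3, 3.4]] 37 3.550000000000002
```

The sleeve is gripped (18.6 mm), the radius measures 54.8 mm, and the drum reads ≈ 0.45. I ease it round ccw.

Call:
{"method": "drive_tool", "body": {"targets": [0,0,0,2.6,-0.9,0,0.15,0,0,0,5.0,-2.2,0,0.15,0,0,0,4.8,-2.7,0,0.15,0,0,0,4.5,-3.2,0,0.15,0,0,0,4.2,-3.6,0,0.15,0,0,0,3.8,-4.0,0,0.15,0,0,0,0,0,0,0.15]}}

```text
clock: 19.58
position: [0.6854, -0.1532, 0.1164]
ee_rot: [0.0, 0.997, 0.081, 0.0]
contact_force: [-1.9, 0.1, 7.2]
width: 0.0188
```

```bash
cat >> h.py <<'E'
def crank(d=(.6385,-.1255),s=.163):
    R=np.array([[np.cos(s),-np.sin(s)],[np.sin(s),np.cos(s)]])
    l=R.T@(get_state()["position"][:2]-np.array(d));print("lift xy from drum",np.round(l*1000,1),"r",round(np.linalg.norm(l)*1000,1),"drum",round((np.arctan2(l[1],l[0])+1.7)%(2*np.pi),3))
E
python3 - <<'E'
from h import *
crank();go([.6625,-.1737,.115],.163)
im=get_image("top");crop(im[:,:,::-1].copy(),225,100,190,110,4,"pics/t11c.png")
E
```

```text
lift xy from drum [ 41.8 -34.9] r 54.4 drum 1.004
clock 19.575 pos [ 0.6854 -0.1532  0.1164] yaw 0.1627 tilt [ 1.e-04 -7.e-04 -1.e+00] w 0.0188 F [-1.9  0.1  7.2]
 shift in present tool axes mm [-25.9  16.6   1.4]  in final tool axes [-25.9  16.6   1.4]  rotvec deg [ 0.04  0.   -0.02]
```

View pics/t11c.png

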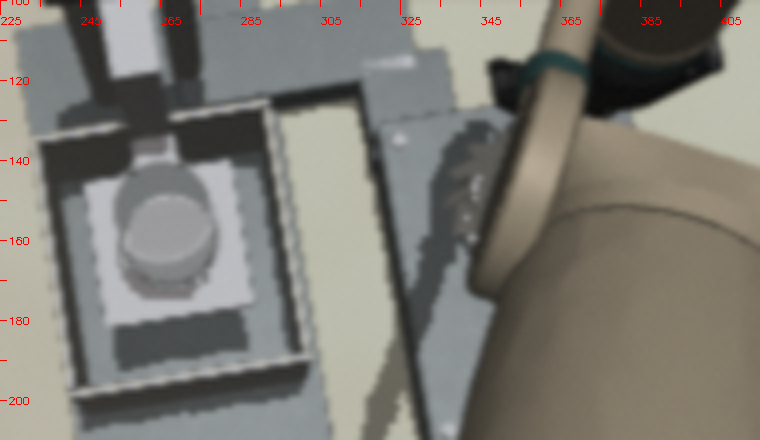

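The drum reads ≈ 1.0, and the platform sank with the beaker still centred (top (267,158)). I continue.

Call:
{"method": "drive_tool", "body": {"targets": [0,0,0,3.4,-4.3,0,0.15,0,0,0,2.9,-4.7,0,0.15,0,0,0,2.4,-4.9,0,0.15,0,0,0,1.9,-5.1,0,0.15,0,0,0,1.4,-5.3,0,0.15,0,0,0,0.9,-5.4,0,0.15,0,0,0,0.3,-5.5,0,0.15,0,0,0,-0.2,-5.5,0,0.15,0,0,0,-0.8,-5.4,0,0.15,0,0,0,-1.3,-5.3,0,0.15,0,0,0,0,0,0,0.15]}}

```text
clock: 21.0
position: [0.6873, -0.1018, 0.1164]
ee_rot: [0.001, 0.997, 0.081, -0.0]
contact_force: [-2.0, -3.1, 6.9]
width: 0.0188
```

```bash
python3 - <<'E'
from h import *
crank();go([.6625,-.1737,.115],.163)
E
```

```text
lift xy from drum [52.  15.5] r 54.3 drum 1.989
clock 21.0 pos [ 0.6873 -0.1018  0.1164] yaw 0.1628 tilt [-6.0e-04 -2.6e-03 -1.0e+00] w 0.0188 F [-2.  -3.1  6.9]
 shift in present tool axes mm [-36.1  67.    1.6]  in final tool axes [-36.2  66.9   1.4]  rotvec deg [ 0.14  0.06 -0.01]
```

Call:
{"method": "drive_tool", "body": {"targets": [0,0,0,-1.8,-5.2,0,0.15,0,0,0,-2.3,-5.0,0,0.15,0,0,0,-2.8,-4.7,0,0.15,0,0,0,-3.3,-4.4,0,0.15,0,0,0,-3.7,-4.1,0,0.15,0,0,0,-4.1,-3.7,0,0.15,0,0,0,-4.4,-3.2,0,0.15,0,0,0,-4.7,-2.8,0,0.15,0,0,0,-5.0,-2.3,0,0.15,0,0,0,-5.2,-1.8,0,0.15,0,0,0,0,0,0,0.15]}}

```text
clock: 22.38
position: [0.6463, -0.0713, 0.1164]
ee_rot: [0.001, 0.997, 0.081, 0.001]
contact_force: [0.7, -4.1, 5.2]
width: 0.0188
```

```bash
python3 - <<'E'
from h import *
crank();go([.6625,-.1737,.115],.163)
im=get_image("top");crop(im[:,:,::-1].copy(),225,100,190,110,4,"pics/t12c.png")
im=get_image("scene");crop(im[:,:,::-1].copy(),170,150,170,150,4,"pics/s12c.png")
E
```

```text
lift xy from drum [16.5 52.2] r 54.8 drum 2.965
clock 22.375 pos [ 0.6463 -0.0713  0.1164] yaw 0.1625 tilt [ 0.0032 -0.0026 -1.    ] w 0.0188 F [ 0.7 -4.1  5.2]
 shift in present tool axes mm [ -0.6 103.7   1.7]  in final tool axes [ -0.6 103.7   1.4]  rotvec deg [ 0.18 -0.15 -0.03]
```

View pics/t12c.png

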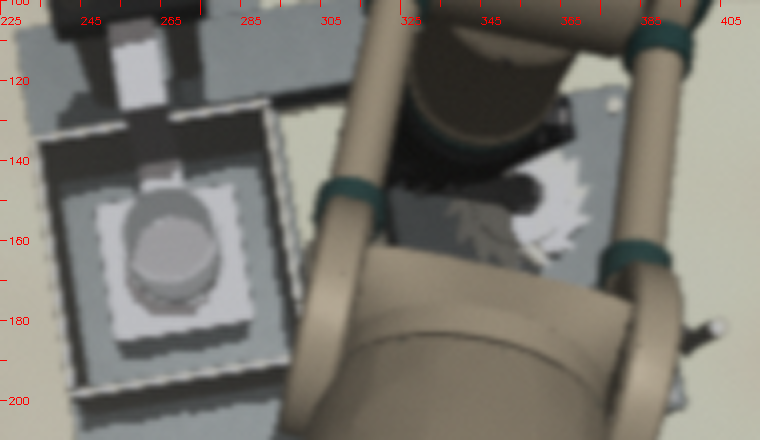

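View pics/s12c.png

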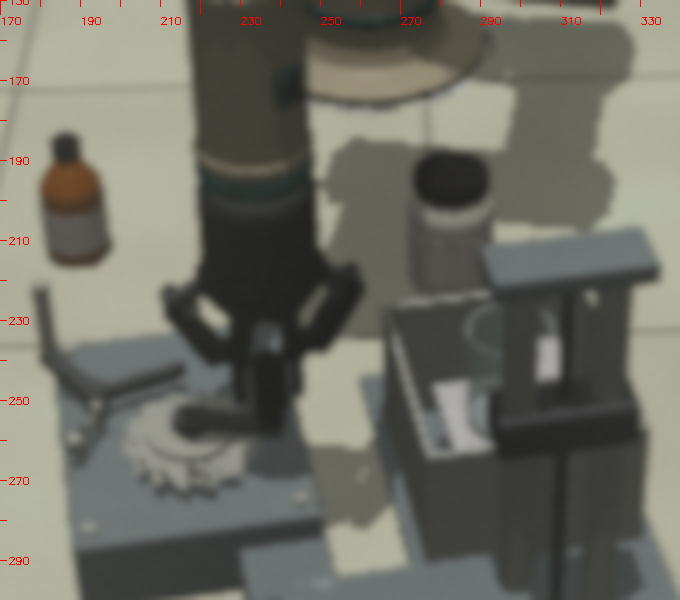

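The drum reads ≈ 2.97. The beaker is half into the bath, still upright and centred (top (267,163)), and the pawl is still off. The last radian goes to drum ≈ 4.0, since plate z = 0.150 − 0.03·drum must be 0.030.

Call:
{"method": "drive_tool", "body": {"targets": [0,0,0,-5.4,-1.3,0,0.15,0,0,0,-5.5,-0.7,0,0.15,0,0,0,-5.5,-0.2,0,0.15,0,0,0,-5.5,0.4,0,0.15,0,0,0,-5.4,0.9,0,0.15,0,0,0,-5.3,1.5,0,0.15,0,0,0,-5.1,2.0,0,0.15,0,0,0,-4.9,2.5,0,0.15,0,0,0,-4.6,3.0,0,0.15,0,0,0,-4.3,3.4,0,0.15,0,0,0,0,0,0,0.15,0,0,0,0,0,0,0.15]}}

```text
clock: 23.98
position: [0.5965, -0.089, 0.1163]
ee_rot: [-0.0, 0.997, 0.081, 0.001]
contact_force: [0.8, 0.8, 8.1]
width: 0.0185
```

```bash
python3 - <<'E'
from h import *
crank();go([.6625,-.1737,.115],.163)
im=get_image("top");crop(im[:,:,::-1].copy(),225,100,100,110,6,"pics/t13c.png")
im=get_image("scene");crop(im[:,:,::-1].copy(),255,195,90,90,7,"pics/s13c.png")
for z in (.10,.105,.11,.115,.12):
  b=np.array([.606,.091])
  print(z,[np.round(proj("scene",[b[0]+.03*np.cos(a),b[1]+.03*np.sin(a),z]),1).tolist() for a in (np.pi,np.pi*1.25,-np.pi/2)])
E
```

```text
lift xy from drum [-35.5  42.8] r 55.6 drum 3.963
clock 23.975 pos [ 0.5965 -0.089   0.1163] yaw 0.1623 tilt [ 1.2e-03  9.0e-04 -1.0e+00] w 0.0185 F [0.8 0.8 8.1]
 shift in present tool axes mm [51.4 94.3  1.3]  in final tool axes [51.4 94.3  1.3]  rotvec deg [-0.04 -0.08 -0.04]
0.1 [[296.3, 236.8], [288.8, 239.0], [286.0, 244.0]]
0.105 [[296.3, 235.4], [288.9, 237.6], [286.0, 242.6]]
0.11 [[296.4, 234.0], [288.9, 236.2], [286.0, 241.2]]
0.115 [[296.4, 232.6], [288.9, 234.8], [286.0, 239.8]]
0.12 [[296.4, 231.2], [288.9, 233.3], [286.1, 238.3]]
```

View pics/t13c.png

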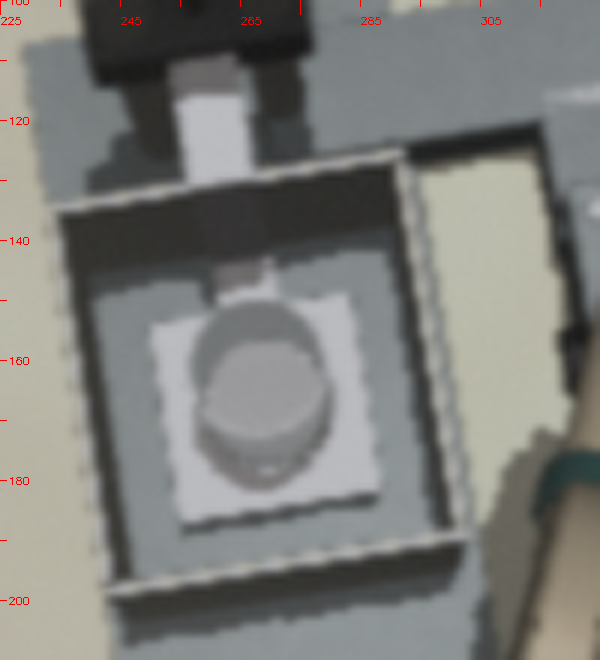

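View pics/s13c.png

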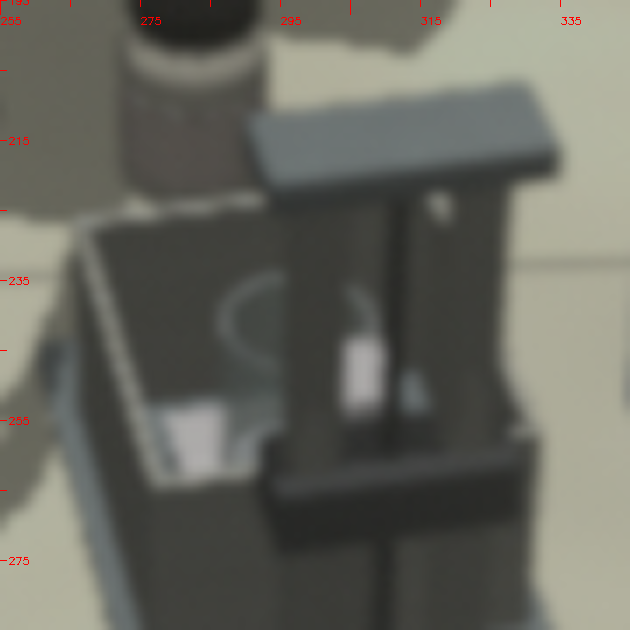

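The rim's back edge is at scene (294.5,233.3) and its left edge at (286,241). For a rim at 110 mm the prediction is (296,234) and (286,241), so it is level within about 3 mm, and the beaker is centred. Now I release the handle and rise.

Call:
{"method": "drive_tool", "body": {"targets": [0,0,0,0,0,0,0.3,0,0,0,0,0,0,0.6,0,0,0,0,0,0,0.6,0,0,0,0,0,-15,0.6,0,0,0,0,0,-35,0.6,0,0,0,0,0,-35,0.4,0,0,0,0,0,0,0.4]}}

```text
clock: 24.95
position: [0.5983, -0.0901, 0.2046]
ee_rot: [0.001, 0.997, 0.081, 0.004]
contact_force: [0.7, -0.5, -1.1]
width: 0.0345
```

```bash
python3 - <<'E'
from h import *
print("bath corner pred",proj("scene",[.5343,.0031,.11]),"obs 266,226.7")
print("pin",plane("top",404.1,181.3,.148), "expected .5517 -.2349")
go([.5517,-.2349,.21],.163)
im=get_image("scene");cv2.imwrite("pics/s14.png",im[:,:,::-1]);crop(im[:,:,::-1].copy(),160,170,180,130,4,"pics/s14c.png")
E
```

```text
bath corner pred [264.37098203 225.51117053] obs 266,226.7
pin [ 0.55056084 -0.22945477  0.148     ] expected .5517 -.2349
clock 24.95 pos [ 0.5983 -0.0901  0.2046] yaw 0.1625 tilt [ 0.0076 -0.0021 -1.    ] w 0.0345 F [ 0.7 -0.5 -1.1]
 shift in present tool axes mm [-69.4 135.4  -5.5]  in final tool axes [-69.5 135.3  -5.4]  rotvec deg [ 0.19 -0.41 -0.03]
```

View pics/s14c.png

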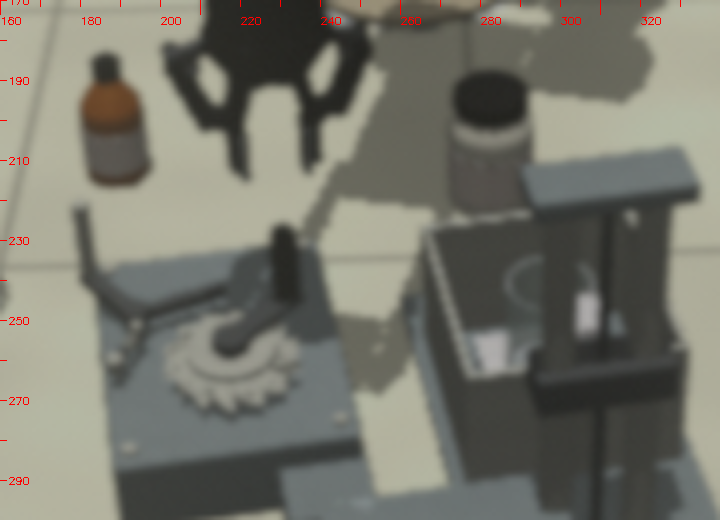

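The brake holds: crank and beaker are unchanged, and the pin top is at scene (180,221). I go above the pin.

Call:
{"method": "drive_tool", "body": {"targets": [0,0,0,-10,15,-2,0.5,0,0,0,-17,35,-2,0.5,0,0,0,-20,38,-1,0.5,0,0,0,-15,30,0,0.5,0,0,0,-7,14,0,0.5,0,0,0,0,0,0,0.5,0,0,0,0,0,0,0.5]}}

```text
clock: 25.88
position: [0.5495, -0.23, 0.205]
ee_rot: [-0.001, 0.997, 0.081, -0.0]
contact_force: [-1.0, 0.3, -0.1]
width: 0.0429
```

```bash
python3 - <<'E'
from h import *
print(tri((179.9,220.9),(404.1,181.3)))
go([.551,-.232,.108],.163)
im=get_image("scene");crop(im[:,:,::-1].copy(),140,160,110,120,5,"pics/s15c.png")
E
```

```text
(array([ 0.55082649, -0.22946184,  0.14629267]), np.float64(0.0009401464445975268))
clock 25.875 pos [ 0.5495 -0.23    0.205 ] yaw 0.1629 tilt [-4.0e-04  1.1e-03 -1.0e+00] w 0.0429 F [-1.   0.3 -0.1]
 shift in present tool axes mm [ 1.2  2.3 97. ]  in final tool axes [ 1.2  2.2 97. ]  rotvec deg [-0.07  0.01 -0.01]
```

View pics/s15c.png

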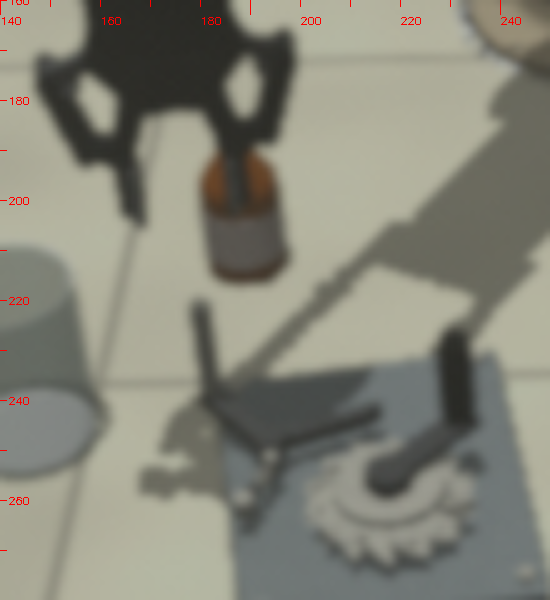

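Tri gives the pin at (0.551, -0.2295), and the tool is there. The fingers at scene (166,205) and (187,200) straddle the pin (180,221). I go down.

Call:
{"method": "drive_tool", "body": {"targets": [0,0,0,1,0,25,0.5,0,0,0,0,0,25,0.5,0,0,0,0,0,22,0.5,0,0,0,0,0,16,0.5,0,0,0,0,0,9,0.5,0,0,0,0,0,0,0.5]}}

```text
clock: 26.68
position: [0.5504, -0.2305, 0.108]
ee_rot: [-0.0, 0.997, 0.081, -0.0]
contact_force: [-0.4, -0.2, 0.2]
width: 0.0425
```

Call:
{"method": "drive_tool", "body": {"targets": [0,0,0,0,-4,0,0.5,0,0,0,0,-4,0,0.5,0,0,0,0,-4,0,0.5,0,0,0,0,-4,0,0.5,0,0,0,0,-4,0,0.5,0,0,0,0,-4,0,0.5,0,0,0,0,0,0,0.5]}}

```text
clock: 27.55
position: [0.5464, -0.207, 0.1083]
ee_rot: [0.0, 0.997, 0.081, -0.0]
contact_force: [-1.1, -1.9, 0.2]
width: 0.0427
```

Call:
{"method": "drive_tool", "body": {"targets": [0,0,0,0,-3,0,0.5,0,0,0,0,-3,0,0.5,0,0,0,0,-2,0,0.5,0,0,0,0,0,0,0.5]}}

```text
clock: 28.05
position: [0.5454, -0.1987, 0.1083]
ee_rot: [-0.0, 0.997, 0.081, 0.0]
contact_force: [0.4, -0.8, -0.2]
width: 0.0426
```

```bash
python3 - <<'E'
from h import *
go([.551,-.232,.108],.163)
im=get_image("scene");crop(im[:,:,::-1].copy(),150,180,190,120,4,"pics/s16c.png")
im=get_image("top");crop(im[:,:,::-1].copy(),225,100,190,120,4,"pics/t16c.png")
E
```

```text
clock 28.05 pos [ 0.5454 -0.1987  0.1083] yaw 0.1627 tilt [ 2.e-04  5.e-04 -1.e+00] w 0.0426 F [ 0.4 -0.8 -0.2]
 shift in present tool axes mm [ 0.2 33.8  0.3]  in final tool axes [ 0.1 33.8  0.3]  rotvec deg [-0.02 -0.01 -0.02]
```

View pics/s16c.png

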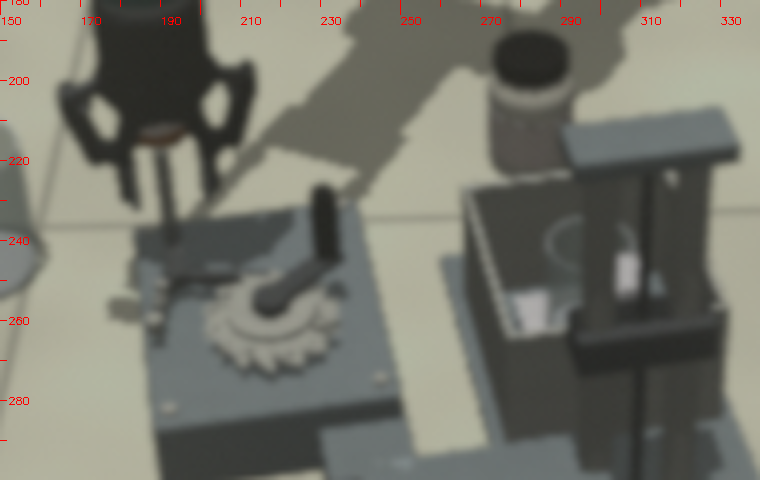

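View pics/t16c.png

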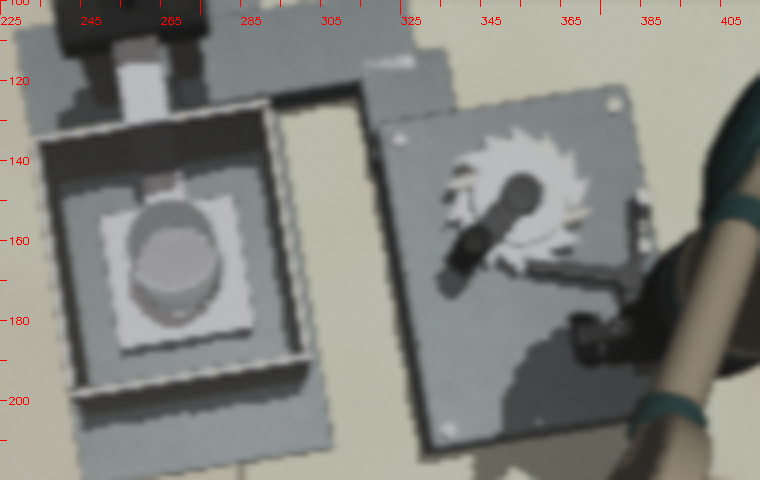

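The pawl nose lies on the wheel again at top (357,167). The pin stands free between the fingers at scene (190,218), with no force. I rise clear and check.

Call:
{"method": "drive_tool", "body": {"targets": [0,0,0,0,3,-5,0.5,0,0,0,0,0,-20,0.5,0,0,0,0,0,-35,0.5,0,0,0,0,0,-40,0.5,0,0,0,-30,0,-20,0.5,0,0,0,-45,20,0,0.5,0,0,0,-45,20,0,0.5,0,0,0,-20,10,0,0.5,0,0,0,0,0,0,0.5,0,0,0,0,0,0,0.5]}}

```text
clock: 29.4
position: [0.4163, -0.2742, 0.2286]
ee_rot: [0.0, 0.997, 0.081, 0.001]
contact_force: [0.7, 1.5, 0.4]
width: 0.0428
```

```bash
python3 - <<'E'
from h import *
go([.551,-.232,.108],.163)
im=get_image("scene");crop(im[:,:,::-1].copy(),150,180,190,120,4,"pics/s17c.png")
im=get_image("top");crop(im[:,:,::-1].copy(),225,100,190,120,4,"pics/t17c.png")
crop(im[:,:,::-1].copy(),325,120,85,80,8,"pics/t17d.png")
E
```

```text
clock 29.4 pos [ 0.4163 -0.2742  0.2286] yaw 0.1621 tilt [ 1.1e-03 -1.0e-04 -1.0e+00] w 0.0428 F [0.7 1.5 0.4]
 shift in present tool axes mm [139.6 -19.9 120.8]  in final tool axes [139.8 -19.8 120.6]  rotvec deg [ 0.02 -0.06 -0.05]
```

View pics/s17c.png

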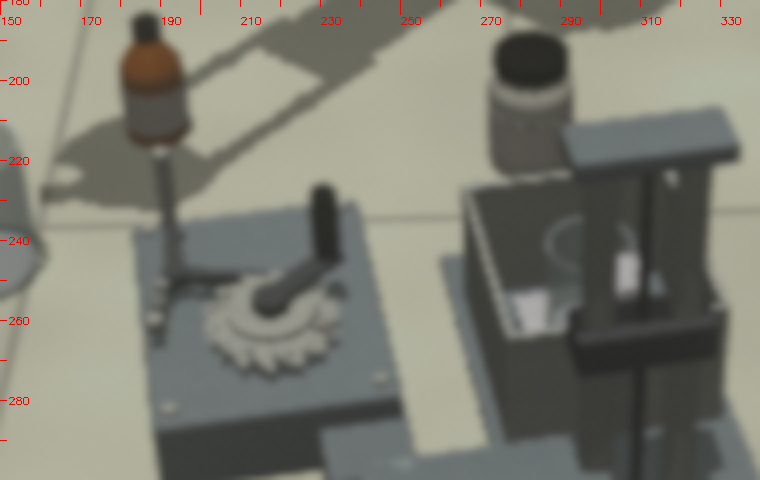

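View pics/t17c.png

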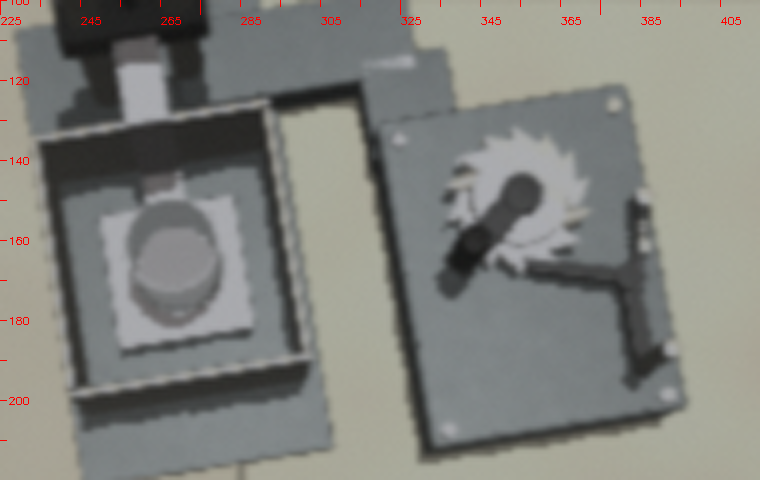

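View pics/t17d.png

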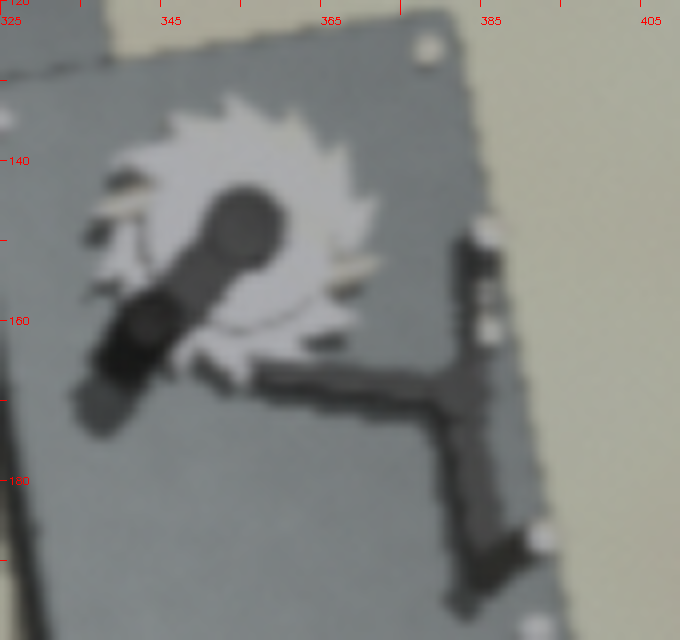

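The pawl nose sits in a tooth at top (357,166), and the pin is back at scene (189,218). The beaker is unchanged. A last numeric check before handing in.

```bash
python3 - <<'E'
from h import *
s=.163;R=np.array([[np.cos(s),-np.sin(s)],[np.sin(s),np.cos(s)]])
l=R.T@(plane("top",343.4,159.6,.158)[:2]-[.6385,-.1255]);th=(np.arctan2(l[1],l[0])+1.7)%(2*np.pi)
print("r",np.linalg.norm(l),"drum",th,"plate z",.150-.03*th)
p=tri((188.5,218.2),(325+542/8-.4,120+538/8-.4));print("pin",p)
l=R.T@(p[0][:2]-[.6035,.0905])-[-.057,-.284];print("pawl approx",np.arctan2(-l[1],-l[0]))
pin0=np.array([.5394,-.2087]);l=R.T@(pin0-[.6035,.0905])-[-.057,-.284];print("pawl approx at start",np.arctan2(-l[1],-l[0]))
g=get_state();print(np.abs(g["qd"]).max(),g["contact_force"])
E
```

```text
r 0.05468182383753636 drum 3.9223680380210943 plate z 0.032328958859367166
pin (array([ 0.53794181, -0.20494855,  0.14455574]), np.float64(0.003775521295014657))
pawl approx -0.0557777482611966
pawl approx at start 0.015179685842736402
0.005941801616224553 [ 0.62340991 -0.21904331 -0.78113216]
```

The plate estimate is 32 mm against an ideal 30 mm. I compare the beaker rim directly with the bath rim by triangulating both the same way.

```bash
python3 - <<'E'
from h import *
im=get_image("scene");cv2.imwrite("pics/s18.png",im[:,:,::-1]);crop(im[:,:,::-1].copy(),260,215,80,60,10,"pics/s18c.png")
im=get_image("top");cv2.imwrite("pics/t18.png",im[:,:,::-1]);crop(im[:,:,::-1].copy(),230,120,80,60,10,"pics/t18c.png")
E
```

```text
(no output)
```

View pics/s18c.png

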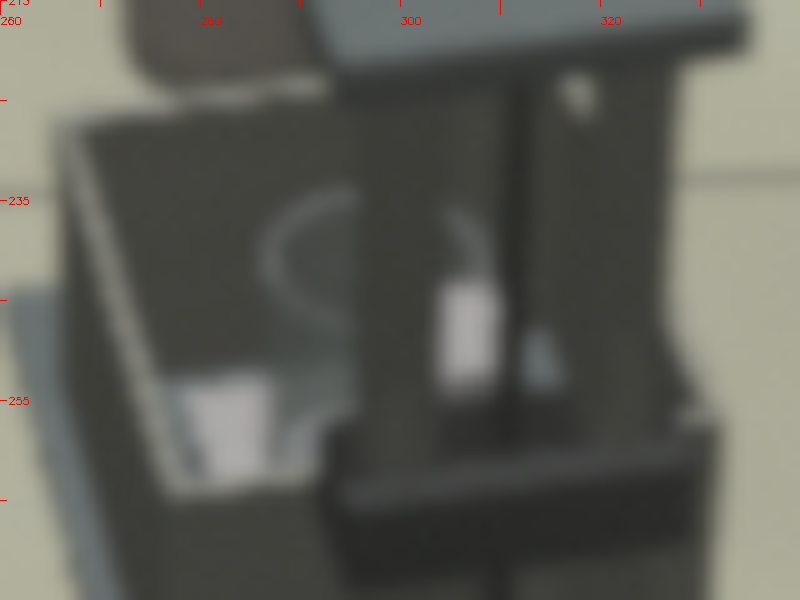

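View pics/t18c.png

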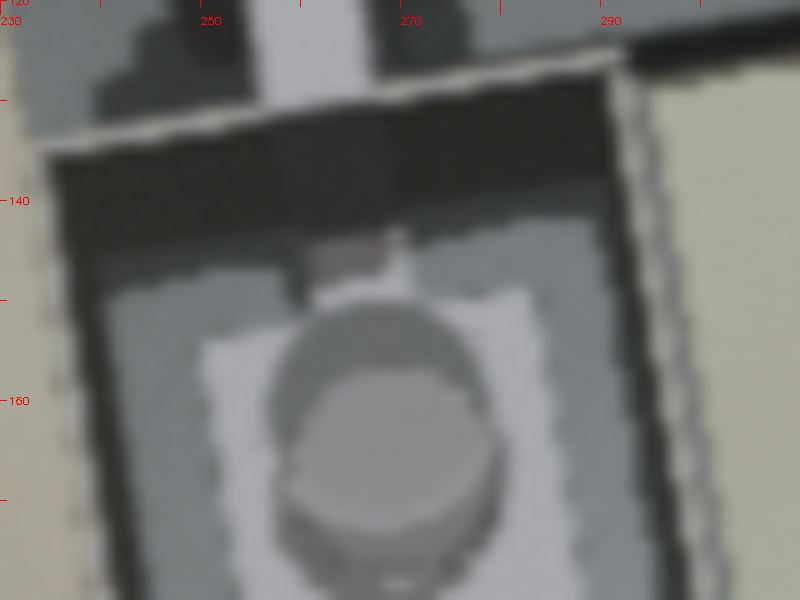

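```bash
python3 - <<'E'
from h import *
for n,a,b in (("A",(265.2,226.4),(302.6,188.9)),("B",(276.5,263.7),(292.3,124.3)),("C",(331,256.5),(233.5,134.5)),("rim",(297.05,240.2),(267.55,161.05)),("rim hi/lo",(297.05,240.2),(267.55,162.0)),("rim s",(297.05,241.0),(267.55,161.05))):
    p,e=tri(a,b);print(n,np.round(p,4),round(e*1000,1))
E
```

```text
A [0.5368 0.0049 0.1087] 1.0
B [0.6966 0.0313 0.1104] 1.6
C [0.6711 0.1758 0.1077] 1.1
rim [0.6044 0.0906 0.1111] 0.9
rim hi/lo [0.6024 0.0907 0.1094] 1.0
rim s [0.6049 0.0907 0.1087] 0.8
```

The bath corners triangulate to 108–110 mm and the beaker rim to 109–111 mm, so they are level. The rim's axis is at (0.604, 0.091), at the plate's centre. I hand in.

```bash
python3 -c "
from rig import *
print(sign_off()); print(get_state()['clock'])"
```

```text
the job is handed in; nothing more can be done
None
the job is handed in; nothing more can be done
```

I handed the job in at about 29.5 s of the 69 s allowed. `sign_off()` reports no verdict, so the result is only as good as my own last checks.

**What I did:** I stood the clear small beaker in the middle of the raised platform and let it go. I then pushed the pawl off and led the crank about 3.5 rad round at under 1 rad/s. The pawl went back onto the wheel and I withdrew the arm.

**Last checks:**
- **Level:** the beaker's rim triangulates to 109–111 mm against 108–110 mm for the bath's corners. The drum angle read from the crank (3.92 rad) puts the rim about 2 mm high, within the 8 mm allowed.
- **Centring:** the beaker's axis is at about (0.604, 0.091), within about 2 mm of the platform's centre, and it looked upright in both views.
- **Pawl:** its nose sits in a tooth, and the pin came back to roughly its starting place. My triangulated pawl angle came out at −0.06 rad, slightly below the 0 stop, so that measurement is rough.
- **Robot:** it is clear of everything, with only sensor noise left on the force reading. I saw nothing else moved, but I did not measure the other vessels again.

**Disagreements:** a single-view check of one bath corner was off by 1 to 2 pixels (about 4 mm). That is why I triangulated the rims before handing in.

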